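# Put the fruit into the locking fruit keeper

## Robot

A 6-joint arm with a two-finger parallel gripper is mounted at the origin on a cart in front of the work surface, level with it; the furniture and walls round the work are solid. World frame = base frame: x ahead of the robot, y to its left, z up, the work surface at z = 0. Lengths are in m, angles in rad, forces in N, time in s.
With the tool pointing down it reaches from about 0.375 to 0.925 m from the base axis. Payload 5.7 kg.
Tool frame: the origin (TCP) lies at the very end of the fingers, on their centre line; the grasp point (between the pads) lies behind it (hold_point_z is the z of the grasp point in the tool frame, in m); z points along the fingers, y is the line along which they close (so a half turn about z gives the same grasp; the last joint's range is limited). The gripper opens to 85 mm and grips with 20 to 120 N. Pads are 22 mm wide; open, the fingers measure 114 mm over their backs; the gripper's body (76 mm by 85 mm) begins 54 mm behind the grasp point. The pads swing forward as they close: fully open they stand 13 mm farther back than shut.
Start: joints at [-1.341, 0.359, 1.51, -0, 1.272, -0.115], TCP at [0.203, -0.565, 0.231] pointing down, gripper open.
Joint ranges: [-2.97, 2.97], [-1.01, 2.36], [0.21, 2.38], [-0.96, 4.11], [0.2, 2.71], [-2.98, 2.98]. Speed limits (rad/s): [2.39, 2.39, 3.14, 3.14, 3.14, 3.14].

## Interface

Orientations are given as a unit quaternion [w, x, y, z].
In Python, from plant import get_obs, grab_frame, job_done, trace, pinpoint, hold_point_z gives the robot as it stands.
- The arm moves only by the tool send_rows, never from a script. Its argument "moves" is a list of rows, each a list of 2 entries, a list of its own where there are three numbers: the shift along the tool's x, y, z as a fraction of full scale, then the turn, a rotation vector about the tool's x, y, z as a fraction of full scale. In form: [[[x, y, z], [rx, ry, rz]], ...]. A call has 1 to 5 rows; each row shifts and turns the commanded pose from where the row before left it, along the tool's axes as they then stand; what a row does not reach is not made up. Full scale, the value 1, is 25 cm for a shift and 180 degrees for a turn. A row lasts 1/12 s, in which the tool goes at most 41.7 mm and 7.16 degrees, less where a joint would pass 70% of its speed; a pose out of reach is approached as far as the arm can. A call with a number of a shift or a turn outside -1 to 1 is refused whole. A call with a gripper value outside its range is refused whole. "jaw" is the gripper's target within -1 to 1 (fully open at 1, half-way at 0, shut at -1), set as the call begins (left out, the last holds). The fingers move at their own pace and stop on an object; "newtons" is the grip in N (left out, the last holds). Time passes only in rows, so rows that do not move let the fingers close. It gives the time, the measured TCP pose, the force, the opening and the grip force at its end, in the units of the state.
- get_obs(): the state, without advancing time (a new reading comes with each control period).
- grab_frame(name): name is "side" or "top"; returns a dict with "frame" (420x560x3 uint8, red, green, blue), "z_map" (420x560 float32, m along the optical axis (not along the pixel's ray), 0 where there is no reading), "K" (3x3 intrinsics, pixels), "world_to_cam" (4x4, takes a point from world to camera coordinates). Camera axes: x right, y down, z forward; pixel columns grow to the right and rows downward; lengths in m; the calibration is good to about 2 mm. A picture is of the moment at which its call begins.
- job_done(): hands the job in; it is judged then, once.
Trained networks look in a picture, given as the dict that the camera call returned (one of the last four; its "shot" number tells which), for a name from the list of things; names that differ only in an ending like _2 or _b are one class to them, and where a whole thing is asked for, a point or a joint stands for the part that bears it (a point fixed in the world has none). Each returns a list of dicts, best first, with "score" (0 to 1); they miss things now and then, are a little off and sometimes report something else, mostly with a low value. They report only what shows in the picture. A call takes as long as a camera call. They do not tell look-alikes from the thing itself.
- trace(query, picture): "mask" (420x560 bool, what is visible of it) and "extent" ([left, top, right, bottom] in pixels, round what is visible of it).
- pinpoint(query, picture): "centre" ([row, column] in pixels: a listed point, or the origin of a listed thing).
The state is a dict: "time_s": time; "joint_positions": joint angles; "joint_vel": joint speeds; "tau": joint torques, N m; "tcp_pos": TCP position; "orientation": TCP orientation; "wrist_force": force on the tool from outside, world axes, zero at the start; "torque": the same for the moment, N m; "width": finger opening in m; "grasp_force": force on a finger pad.
Only numpy, scipy, OpenCV 4.12 (cv2) and the standard library are available. Lean on these libraries where they do the work, as an engineer would, in place of code of your own. Each camera call takes 0.05 s, during which the arm holds its last target. There are 200 camera calls.

## Task

Turn the black ring on top of the white fruit keeper so that its tab points to the green open mark, then pull the drawer right out by its handle, and lay each mandarin lying near the keeper in the left, orange-floored bay and each lemon in the right, yellow-floored bay, resting on the floor of its bay (the fruit at the far left, in and beside the fruit basket, stays there). Then push the drawer fully home, and only after that turn the ring so that its tab points to the red locked mark, neither short of it nor past it; do not knock over or push away the jars, the mug and the other things standing round about.

Things in the scene. Friction and masses are not known exactly. Their poses are not given: they have to be found in the camera images.
- keeper: fruit keeper: fixed white box 220 mm deep (x), 290 mm wide (y), 80 mm high, with one drawer in its front and a black lock ring on top. Origin: centre of its underside, on the worktop. Its x axis runs from the drawer front (at -110 mm) to its back, away from the robot, y to the left, z up.
- ring_axis (a point): point on the ring's upright axis, half-way up the ring, 103 mm above the worktop; axes as the keeper's, it does not turn. The ribbed ring is captive, 64 mm across, from 84 to 116 mm above the worktop, round a steel dome no higher than 113 mm. Take it across its diameter from above, fingers either side of the tab.
- ring_tab (a point): outer end of the ring's pointer tab, 48 mm from the axis, 95 mm above the worktop; turns with the ring. The tab is 10 mm wide, from 86 to 104 mm above the worktop, with a white line on top.
- lock_ring (a joint): ring angle, rad, growing counter-clockwise from above. 0: tab at the green OPEN mark on the grey dial; 1.4: at the red LOCKED mark. The tab points along the keeper's -x axis turned by (angle - 0.7), so open is to the robot's left, locked to its right. Friction 0.06 N m, no spring, no clicks; it can overrun the marks: stops at -0.25 and 1.7.
- drawer_handle (a point): middle of the drawer's steel bar handle: round bar 10 mm thick, 110 mm long along the keeper's y, 42 mm before the drawer front, 60 mm above the worktop. It moves with the drawer, which opens along the keeper's -x. It can be pinched from above, one finger behind the bar, where there is 37 mm of room.
- drawer (a joint): how far the drawer is pulled out, m: 0 fully shut, 0.172 fully out (stop). Friction 1.5 N, no spring; it stays where it is left.
- mandarin_bay (a point): middle of the floor of the drawer's left bay (orange floor), for mandarins; moves with the drawer, axes as the keeper's. Bay 175 mm long (x) by 128 mm wide (y), floor 14 mm above the worktop, walls 42 mm and divider 39 mm high above the floor. With the drawer fully out, all of it but the last 12 mm at its back is clear of the box's top, whose underside is 59 mm above the bay floor.
- lemon_bay (a point): the same for the right bay (yellow floor), which takes lemons; same size, beside the other one.
- mandarin_1_c (a point): orange mandarin, a slightly flattened ball 57 mm across and 47 mm high, 70 g; the point is its centre. Grasp it by its sides, down to half-way up. It may be absent (None).
- mandarin_2_c (a point): orange mandarin, a slightly flattened ball 57 mm across and 47 mm high, 70 g; the point is its centre. Grasp it by its sides, down to half-way up. It may be absent (None).
- lemon_1_c (a point): yellow lemon lying on its side, 74 mm long along its x axis, 51 mm wide along y, 53 mm high, 90 g; the point is its centre. It may be absent (None). It can roll.
- lemon_2_c (a point): yellow lemon lying on its side, 74 mm long along its x axis, 51 mm wide along y, 53 mm high, 90 g; the point is its centre. It may be absent (None). It can roll.
- mustard_jar_c (a point): glass jar with grey lid, 71 mm wide, 110 mm high; the point is its centre, half-way up. A bystander: leave it alone.
- tea_mug_c (a point): white mug with small leaves, 92 x 127 mm, 95 mm high; the point is its centre, half-way up. A bystander: leave it alone.
- spice_dark_c (a point): small spice jar with black cap, 41 mm wide, 105 mm high; the point is its centre, half-way up. A bystander: leave it alone.
- salt_shaker_c (a point): salt shaker with grey top, 44 mm wide, 90 mm high; the point is its centre, half-way up. A bystander: leave it alone.
- olive_jar_c (a point): glass jar of green olives with dark lid, 70 mm wide, 86 mm high; the point is its centre, half-way up. A bystander: leave it alone.
Things that resemble listed ones, but are neither listed nor needed, are in the scene too. Leave any turquoise look-alike of the part that bears mandarin_2_c alone.

How it is judged:
On the way, in this order (a step that is already met when the one before it is completed fails the run):
1. the ring's tab is at the green open mark (value of joint lock_ring between -0.13 and 0.13 rad and value of joint drawer below 0.008 m), for 0.2 s.
2. the drawer is pulled well out (value of joint drawer above 0.12 m), for 0.2 s.
3. all the fruit lies in its bays while the drawer is still out (x of mandarin_1_c in the frame of mandarin_bay between -0.088 and 0.088 m and y of mandarin_1_c in the frame of mandarin_bay between -0.064 and 0.064 m and z of mandarin_1_c in the frame of mandarin_bay between 0.01 and 0.042 m and x of mandarin_2_c in the frame of mandarin_bay between -0.088 and 0.088 m and y of mandarin_2_c in the frame of mandarin_bay between -0.064 and 0.064 m and z of mandarin_2_c in the frame of mandarin_bay between 0.01 and 0.042 m and x of lemon_1_c in the frame of lemon_bay between -0.088 and 0.088 m and y of lemon_1_c in the frame of lemon_bay between -0.064 and 0.064 m and z of lemon_1_c in the frame of lemon_bay between 0.01 and 0.042 m and x of lemon_2_c in the frame of lemon_bay between -0.088 and 0.088 m and y of lemon_2_c in the frame of lemon_bay between -0.064 and 0.064 m and z of lemon_2_c in the frame of lemon_bay between 0.01 and 0.042 m and value of joint drawer above 0.12 m), for 0.3 s.
4. the drawer is pushed fully home (value of joint drawer below 0.008 m), for 0.2 s.
5. the ring's tab is at the red locked mark (value of joint lock_ring between 1.27 and 1.53 rad and value of joint drawer below 0.008 m), for 0.2 s.
At the end, for the whole second after the job is handed in: Every mandarin present lies on the floor of the left bay and every lemon present on the floor of the right bay (centre within the bay and less than 42 mm above its floor), the drawer is shut to within 8 mm, and the ring rests within 0.13 rad of the locked mark (all of step 5 and x of mandarin_1_c in the frame of mandarin_bay between -0.088 and 0.088 m and y of mandarin_1_c in the frame of mandarin_bay between -0.064 and 0.064 m and z of mandarin_1_c in the frame of mandarin_bay between 0.01 and 0.042 m and x of mandarin_2_c in the frame of mandarin_bay between -0.088 and 0.088 m and y of mandarin_2_c in the frame of mandarin_bay between -0.064 and 0.064 m and z of mandarin_2_c in the frame of mandarin_bay between 0.01 and 0.042 m and x of lemon_1_c in the frame of lemon_bay between -0.088 and 0.088 m and y of lemon_1_c in the frame of lemon_bay between -0.064 and 0.064 m and z of lemon_1_c in the frame of lemon_bay between 0.01 and 0.042 m and x of lemon_2_c in the frame of lemon_bay between -0.088 and 0.088 m and y of lemon_2_c in the frame of lemon_bay between -0.064 and 0.064 m and z of lemon_2_c in the frame of lemon_bay between 0.01 and 0.042 m and velocity of joint lock_ring below 0.05 rad/s); the robot touches nothing.
It fails at once if a bystander is pushed more than 60 mm away or knocked over (distance of any of mustard_jar_c, tea_mug_c, spice_dark_c, salt_shaker_c, olive_jar_c from where it was at the start of the episode above 0.06 m or angle between any of mustard_jar_c, tea_mug_c, spice_dark_c, salt_shaker_c, olive_jar_c's own z axis and vertical above 0.6 rad).
Of mandarin_1, mandarin_2, lemon_1, lemon_2 only 2 to 4 are there at a start; the rules pass over those that are not, and their reading is None.
At some moment in a run one of mandarin_1, mandarin_2, lemon_1, lemon_2 may be knocked a few centimetres aside while the robot is not near it.
Once in a run the grip may slacken for a moment while it holds something.
It also fails if it takes over 210 s, if anything falls off the work surface, if the arm or the gripper's body presses on something with over 40 N, if the wrist force passes 120 N, or if a joint passes its speed limit or range.

## Working session

There is one attempt and no reset: what is moved stays moved. The work goes in short steps, Python scripts to look and compute and a tool call to move; the robot and the scene stay as the last step left them, time stands still between calls to the robot, and variables do not carry over. Pictures are saved under pics/ and viewed, at most 14 in all, crops included, and the job is handed in when it is done.

Besides the shell and the picture viewer there is one more tool, called by a JSON object that holds its "method" and its "body", one argument or row to a line. send_rows: Moves the arm, as the interface text tells. Its arguments: {"type":"object","properties":{"moves":{"type":"array"},"jaw":{"type":"number"},"newtons":{"type":"number"}},"required":["moves"]}

```bash
mkdir -p pics; ls; cat > h.py <<'E'
import numpy as np, cv2
from plant import get_obs, grab_frame, job_done, trace, pinpoint, hold_point_z
def save(p,name,crop=None,scale=1):
    im=p["frame"][:,:,::-1]
    if crop: l,t,r,b=crop; im=im[t:b,l:r]
    cv2.imwrite("pics/"+name,cv2.resize(im,None,fx=scale,fy=scale,interpolation=cv2.INTER_CUBIC))
def world(p,rc,z=None):
    """pixel (row,col) -> world, by depth map or on the plane at height z"""
    T=np.linalg.inv(p["world_to_cam"]); ray=np.linalg.inv(p["K"])@[rc[1],rc[0],1.]
    if z is None: d=p["z_map"][int(round(rc[0])),int(round(rc[1]))]
    else: d=(z-T[2,3])/(T[:3,:3]@ray)[2]
    return T[:3,:3]@(ray*d)+T[:3,3]
def cloud(p,mask):
    r,c=np.nonzero(mask&(p["z_map"]>0)); d=p["z_map"][r,c]
    T=np.linalg.inv(p["world_to_cam"])
    return (T[:3,:3]@(np.linalg.inv(p["K"])@np.c_[c,r,np.ones(len(r))].T*d)).T+T[:3,3]
E
python3 - <<'E'
from h import *
np.set_printoptions(precision=4,suppress=True)
print(hold_point_z if not callable(hold_point_z) else hold_point_z(),get_obs())
for n in("top","side"):
    p=grab_frame(n); save(p,n+"0.png",scale=1.4)
    print(n,np.linalg.inv(p["world_to_cam"])[:3,3])
    for q,z in(("keeper",0),("ring_axis",.103),("ring_tab",.095),("drawer_handle",.06)):
        for d in pinpoint(q,p)[:2]: print(q,np.round(d["centre"]),round(d["score"],2),world(p,d["centre"],z))
    for q in("mandarin_1_c","lemon_1_c","mustard_jar_c","tea_mug_c","spice_dark_c","salt_shaker_c","olive_jar_c"):
        for d in trace(q,p):
            c=cloud(p,d["mask"]); print(q,d["extent"],round(d["score"],2),np.median(c,0),np.percentile(c,2,0),np.percentile(c,98,0))
E
```

```text
pics
-0.0187 {'time_s': 0.0, 'joint_positions': array([-1.3412,  0.3595,  1.5115,  0.    ,  1.2725, -0.1151]), 'joint_vel': array([-0.0004, -0.0008,  0.0007, -0.0003,  0.    , -0.0001]), 'tau': array([  0.0013, -52.7615, -27.8628,  -0.0004,   0.0132,  -0.    ]), 'tcp_pos': array([ 0.2026, -0.564 ,  0.2304]), 'orientation': array([-0.0009,  0.9852,  0.1715, -0.0001]), 'wrist_force': array([ 0.8458, -0.6676, -1.283 ]), 'torque': array([0.0101, 0.0015, 0.0071]), 'grasp_force': 0.0, 'width': 0.08545973739388749}
top [0.1197 0.1293 1.5708]
keeper [170. 304.] 0.96 [ 0.7627 -0.0321 -0.    ]
ring_axis [173. 311.] 0.56 [ 0.7076 -0.0397  0.103 ]
ring_tab [186. 318.] 0.67 [ 0.6659 -0.055   0.095 ]
drawer_handle [210. 323.] 0.58 [ 0.601 -0.059  0.06 ]
mandarin_1_c [133.6, 203.1, 178.5, 235.7] 0.5 [0.6625 0.4287 0.0604] [0.6116 0.3655 0.0123] [0.6971 0.4741 0.0982]
mandarin_1_c [421.6, 165.9, 439.2, 184.1] 0.33 [ 0.656  -0.394   0.0662] [ 0.6438 -0.4137  0.0168] [ 0.6766 -0.3818  0.0933]
lemon_1_c [268.6, 183.7, 360.9, 218.0] 0.55 [ 0.6375 -0.0393  0.0599] [ 0.5931 -0.1814 -0.0016] [0.6612 0.086 
[... 1254 characters left out ...]
 [178.8, 229.5, 210.1, 274.9] 0.93 [0.7463 0.3067 0.0761] [0.7217 0.2566 0.0089] [0.7866 0.3198 0.1114]
tea_mug_c [191.6, 170.9, 283.8, 238.9] 0.5 [0.7256 0.0362 0.0788] [ 0.6227 -0.1731  0.008 ] [0.8539 0.1213 0.1128]
spice_dark_c [269.4, 155.4, 287.6, 185.8] 0.8 [ 0.6741 -0.2792  0.0599] [ 0.6567 -0.8839 -0.1894] [ 0.8447 -0.2671  0.1071]
salt_shaker_c [180.4, 230.4, 210.9, 276.6] 0.66 [0.7452 0.3072 0.0763] [0.7217 0.2594 0.0131] [0.7839 0.3198 0.1114]
salt_shaker_c [288.1, 148.5, 295.6, 176.9] 0.52 [ 0.6593 -0.3893  0.047 ] [ 0.6424 -0.4039  0.0067] [ 0.6788 -0.3771  0.0891]
olive_jar_c [248.3, 295.0, 277.3, 339.7] 0.86 [0.4861 0.4829 0.0648] [0.4596 0.435  0.0048] [0.5215 0.4967 0.0878]
```

View pics/top0.png

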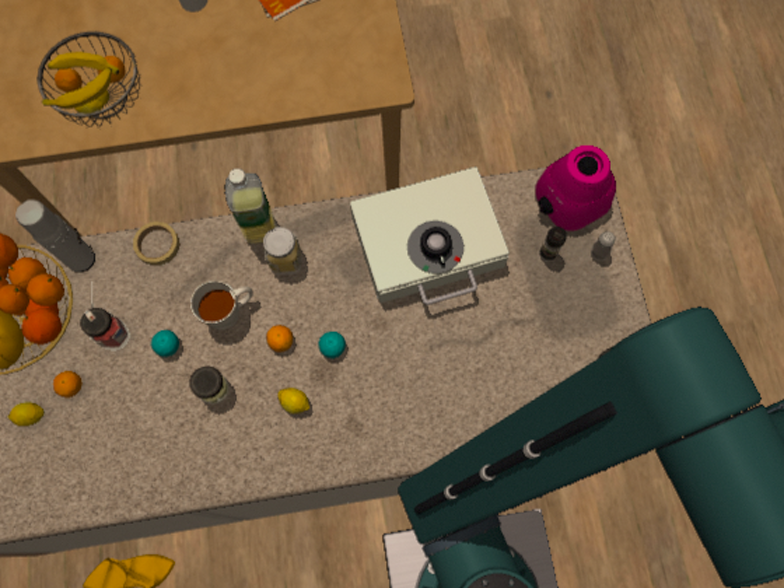

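View pics/side0.png

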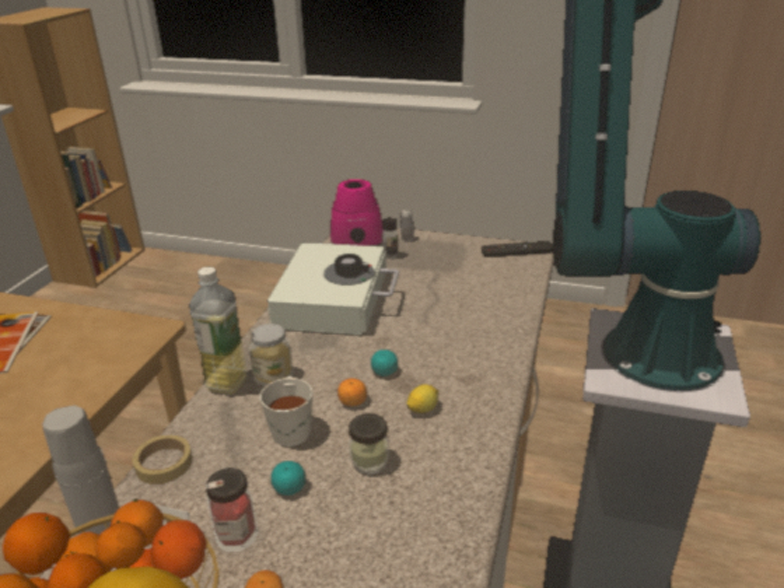

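The top view shows the keeper at about (430,230), with the ring at (436,242) and its tab pointing roughly to the robot between the green (425,268) and red (458,259) marks. Of the fruit-like things, in top pixels of this view, the orange mandarin (280,338) and the yellow lemon (294,401) lie near the keeper and are the ones meant. The turquoise balls (165,343) and (332,344) are look-alikes. The mandarin (67,384) and lemon (26,413) belong to the far-left basket group and stay.

```bash
cat >> h.py <<'E'
def fruit(p,lo,hi,box=None):
    """hsv blobs: centre xy from depth, long-axis direction, in world"""
    hsv=cv2.cvtColor(p["frame"],cv2.COLOR_RGB2HSV); m=cv2.inRange(hsv,lo,hi)
    if box is not None:
        k=np.zeros_like(m); l,t,r,b=box; k[t:b,l:r]=1; m=m*k
    n,lab,st,ce=cv2.connectedComponentsWithStats(m)
    out=[]
    for i in range(1,n):
        if st[i,4]<60: continue
        c=cloud(p,lab==i); (cx,cy),(w,h),a=cv2.minAreaRect(c[c[:,2]>.01,:2].astype(np.float32))
        v=cv2.PCACompute(c[:,:2].astype(np.float32),mean=None)[1][0]
        out.append((ce[i].round(),st[i,4],np.array([cx,cy]),(w,h),np.arctan2(v[1],v[0]),c[:,2].max()))
    return out
OR=((8,150,90),(19,255,255)); YE=((22,150,90),(34,255,255))
def ring(p):
    """keeper yaw/centre and ring"""
    T=cloud(p,np.ones(p["z_map"].shape,bool))
    b=(abs(T[:,2]-.080)<.006)&(T[:,0]>.55)&(T[:,0]<.95)&(T[:,1]>-.26)&(T[:,1]<.2)
    return T,T[b]
E
python3 - <<'E'
from h import *
np.set_printoptions(precision=4,suppress=True)
p=grab_frame("top"); save(p,"c1.png",(180,110,380,310),3)
for o,c in(("or",OR),("ye",YE)):
    for f in fruit(p,*c): print(o,f)
T,k=ring(p); R=cv2.minAreaRect(k[:,:2].astype(np.float32)); print(R); print("box",cv2.boxPoints(R))
b=(T[:,2]>.088)&(np.hypot(T[:,0]-.703,T[:,1]+.04)<.065); t=T[b]
top=t[(t[:,2]>.112)]; print("ring top",top[:,:2].min(0),top[:,:2].max(0),cv2.minEnclosingCircle(top[:,:2].astype(np.float32)))
tab=t[t[:,2]<.107]; c=cv2.minEnclosingCircle(top[:,:2].astype(np.float32))[0]
d=np.hypot(*(tab[:,:2]-c).T); print(tab[d>.036])
s=grab_frame("side"); print("side")
for o,c in(("or",OR),("ye",YE)):
    for f in fruit(s,*c): print(o,f)
E
```

```text
or (array([143.,  48.]), np.int32(19928), array([0., 0.]), (0.0, 0.0), np.float32(1.4650549), np.float64(-0.04750626693247373))
or (array([59., 47.]), np.int32(1058), array([0., 0.]), (0.0, 0.0), np.float32(1.980757), np.float64(-0.0342399065878356))
or (array([  4., 177.]), np.int32(184), array([0.8115, 0.8181]), (0.028063232079148293, 0.06196645647287369), np.float32(0.73147404), np.float64(0.16956637666940844))
or (array([ 22., 213.]), np.int32(1694), array([0.7284, 0.7934]), (0.21245570480823517, 0.11707558482885361), np.float32(0.2602711), np.float64(0.1720291320895826))
or (array([154., 218.]), np.int32(392), array([0.6589, 0.4337]), (0.05989652872085571, 0.0745251253247261), np.float32(1.9790745), np.float64(0.06702290237307595))
or (array([199., 241.]), np.int32(271), array([0.5741, 0.3129]), (0.05303021892905235, 0.05211658403277397), np.float32(-0.112807624), np.float64(0.05274420309148686))
or (array([ 47., 273.]), np.int32(264), array([0.5486, 0.757 ]), (0.04903102666139603, 0.051269497722387314), np.float32(-0.40772924), np.float64(0.05492077163819875))
ye (array([57., 5
[... 3164 characters left out ...]
, np.float64(0.05034612848183906))
or (array([205., 287.]), np.int32(130), array([0.6638, 0.411 ]), (0.05133826658129692, 0.03404540196061134), np.float32(0.53885126), np.float64(0.06052324235821771))
or (array([ 71., 391.]), np.int32(6043), array([0.7432, 0.799 ]), (0.24968284368515015, 0.1990145593881607), np.float32(-0.069227636), np.float64(0.17662378727291705))
or (array([188., 414.]), np.int32(248), array([0.5505, 0.755 ]), (0.04887862130999565, 0.029198914766311646), np.float32(0.27652955), np.float64(0.04892523559206485))
ye (array([301., 283.]), np.int32(263), array([0.4379, 0.311 ]), (0.05347660928964615, 0.04084878787398338), np.float32(0.7250129), np.float64(0.05472468051449342))
```

View pics/c1.png

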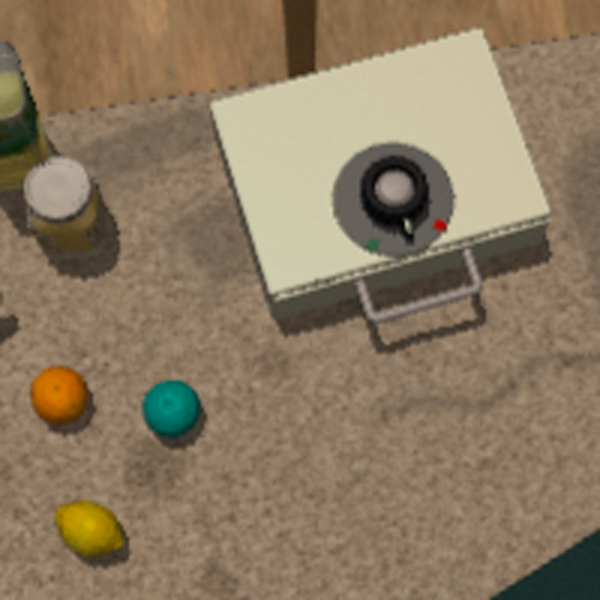

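The crop shows the orange mandarin at (60,395) and the lemon at (90,528), with the turquoise ball at (172,408) to be left alone. The ring centre is at (394,190), with its tab at (408,232), the green mark at (372,245) and the red mark at (440,226).

```bash
python3 - <<'E'
from h import *
np.set_printoptions(precision=4,suppress=True)
p=grab_frame("top")
P=lambda x,y,z: world(p,((y/3+110-.33),(x/3+180-.33)),z)[:2]
bl,br,fr,fl=[P(*q,.08) for q in((212,102),(481,31),(549,214),(275,295))]
print(bl,br,fr,fl,[np.linalg.norm(a-b) for a,b in((bl,br),(fl,fr),(bl,fl),(br,fr))])
for a,b in((br,bl),(fr,fl)): print(np.arctan2(-(b-a)[0],(b-a)[1]))
for a,b in((fl,bl),(fr,br)): print(np.arctan2(*(b-a)[::-1]))
c=(bl+br+fr+fl)/4; print("centre",c)
g=P(372,245,.084);r=P(440,226,.084);ax=P(396,188,.115);tip=P(409,238,.103)
print("g",g,"r",r,"axis",ax,"tip",tip)
for q in("ring_axis","ring_tab","drawer_handle"):
    print(q,[world(p,d["centre"],{"ring_axis":.103,"ring_tab":.095,"drawer_handle":.06}[q]) for d in pinpoint(q,p)[:1]])
T=cloud(p,np.ones(p["z_map"].shape,bool)); x=T[:,0];y=T[:,1]
t=T[(T[:,2]>.109)&(np.hypot(x-.7,y+.04)<.05)]; print("ring ext",np.percentile(t,[1,50,99],axis=0))
for n,m in(("bar",(T[:,2]>.045)&(T[:,2]<.075)&(abs(x-.605)<.05)&(abs(y+.058)<.08)),):
    h=T[m]; print(len(h),h[np.argsort(h[:,1])][::4])
E
```

```text
[0.8389 0.1208] [ 0.8731 -0.161 ] [ 0.6658 -0.1886] [0.6263 0.0897] [np.float64(0.28383717518613394), np.float64(0.2810255458840186), np.float64(0.21489788422436118), np.float64(0.2090713283014313)]
0.12065860447679741
0.14121029075144734
0.14538031424597314
0.13233491434837155
centre [ 0.751  -0.0348]
g [ 0.6605 -0.0113] r [ 0.6692 -0.0802] axis [ 0.7032 -0.0412] tip [ 0.6549 -0.0458]
ring_axis [array([ 0.7006, -0.0402,  0.103 ])]
ring_tab [array([ 0.6574, -0.0476,  0.095 ])]
drawer_handle [array([ 0.6067, -0.0549,  0.06  ])]
ring ext [[ 0.6731 -0.0691  0.1092]
 [ 0.7033 -0.0395  0.115 ]
 [ 0.7347 -0.0093  0.124 ]]
442 [[ 0.6542 -0.1379  0.0655]
 [ 0.6548 -0.1318  0.0666]
 [ 0.6535 -0.1276  0.0465]
 [ 0.6535 -0.1249  0.0729]
 [ 0.6508 -0.1208  0.0482]
 [ 0.651  -0.1177  0.0489]
 [ 0.6506 -0.1144  0.0514]
 [ 0.655  -0.1131  0.0741]
 [ 0.6519 -0.111   0.0581]
 [ 0.6201 -0.11    0.0671]
 [ 0.641  -0.1085  0.0625]
 [ 0.6061 -0.1077  0.0632]
 [ 0.6207 -0.1072  0.0665]
 [ 0.6516 -0.1069  0.069 ]
 [ 0.6303 -0.106   0.0669]
 [ 0.6254 -0.1054  0.0632]
 [ 0.6025 -0.1046  0.0569]
 [ 0.6517 -0.
[... 1825 characters left out ...]
 0.5916 -0.0099  0.0609]
 [ 0.636  -0.0091  0.0509]
 [ 0.5931 -0.007   0.0671]
 [ 0.6361 -0.0058  0.061 ]
 [ 0.5901 -0.0035  0.0687]
 [ 0.6384 -0.0028  0.0738]
 [ 0.5954 -0.0016  0.063 ]
 [ 0.5892 -0.0006  0.0632]
 [ 0.6184  0.0002  0.0604]
 [ 0.6324  0.0007  0.0567]
 [ 0.5935  0.0016  0.0607]
 [ 0.6231  0.0026  0.0662]
 [ 0.6189  0.0034  0.0695]
 [ 0.6327  0.0039  0.0664]
 [ 0.6292  0.0045  0.0677]
 [ 0.6092  0.0049  0.0621]
 [ 0.6205  0.0058  0.0571]
 [ 0.6351  0.0065  0.0696]
 [ 0.6116  0.0075  0.0654]
 [ 0.6232  0.0085  0.0686]
 [ 0.6322  0.0098  0.0614]
 [ 0.6373  0.012   0.066 ]
 [ 0.6323  0.0128  0.0625]
 [ 0.6421  0.0173  0.0725]
 [ 0.6328  0.0189  0.073 ]
 [ 0.6329  0.0216  0.0559]]
```

```bash
cat >> h.py <<'E'
def plan(x,y,z,yaw=None,n=None,vmax=.16):
    """rows (straight line, tool down) from the present pose"""
    from scipy.spatial.transform import Rotation as R
    o=get_obs(); q=o["orientation"]; r=R.from_quat([q[1],q[2],q[3],q[0]]).as_matrix()
    y0=np.arctan2(r[1,0],r[0,0]); dy=0 if yaw is None else yaw-y0
    d=np.array([x,y,z])-o["tcp_pos"]
    n=n or int(max(np.ceil(np.linalg.norm(d)/.25/vmax),np.ceil(abs(dy)/.124),1))
    print("at",o["tcp_pos"].round(4),"yaw",round(y0,3),"tilt",round(float(np.arccos(min(1,-r[2,2]))),4),"w",round(o["width"],4),"F",o["wrist_force"].round(1),"d",d.round(4),"n",n,"t",o["time_s"])
    for i in range(n):
        a=y0+dy*i/n; X=np.array([np.cos(a),np.sin(a),0]);Y=np.array([np.sin(a),-np.cos(a),0])
        s=d/n/.25; print([[round(float(s@X),3),round(float(s@Y),3),round(float(-s[2]),3)],[0,0,round(float(-dy/n/np.pi),4)]])
E
python3 -c "
from h import *
plan(.7035,-.0405,.20,.136)"
```

```text
at [ 0.2028 -0.5647  0.2313] yaw 0.345 tilt 0.0001 w 0.0858 F [ 0.7  0.2 -0. ] d [ 0.5007  0.5242 -0.0313] n 19 t 1.5
[[0.137, -0.068, 0.007], [0, 0, 0.0035]]
[[0.136, -0.07, 0.007], [0, 0, 0.0035]]
[[0.135, -0.071, 0.007], [0, 0, 0.0035]]
[[0.134, -0.073, 0.007], [0, 0, 0.0035]]
[[0.133, -0.074, 0.007], [0, 0, 0.0035]]
[[0.133, -0.076, 0.007], [0, 0, 0.0035]]
[[0.132, -0.077, 0.007], [0, 0, 0.0035]]
[[0.131, -0.079, 0.007], [0, 0, 0.0035]]
[[0.13, -0.08, 0.007], [0, 0, 0.0035]]
[[0.129, -0.081, 0.007], [0, 0, 0.0035]]
[[0.128, -0.083, 0.007], [0, 0, 0.0035]]
[[0.127, -0.084, 0.007], [0, 0, 0.0035]]
[[0.126, -0.086, 0.007], [0, 0, 0.0035]]
[[0.125, -0.087, 0.007], [0, 0, 0.0035]]
[[0.124, -0.088, 0.007], [0, 0, 0.0035]]
[[0.123, -0.09, 0.007], [0, 0, 0.0035]]
[[0.122, -0.091, 0.007], [0, 0, 0.0035]]
[[0.121, -0.092, 0.007], [0, 0, 0.0035]]
[[0.12, -0.094, 0.007], [0, 0, 0.0035]]
```

{"method": "send_rows", "body": {
  "moves": [
    [[0.137,-0.068,0.007],[0,0,0.0035]],
    [[0.136,-0.07,0.007],[0,0,0.0035]],
    [[0.135,-0.071,0.007],[0,0,0.0035]],
    [[0.134,-0.073,0.007],[0,0,0.0035]],
    [[0.133,-0.074,0.007],[0,0,0.0035]]
  ],
  "jaw": 1,
  "newtons": 40
}}

```text
time_s: 1.92
tcp_pos: [0.3355, -0.4254, 0.2226]
orientation: [0.0, 0.99, 0.144, 0.0]
wrist_force: [0.6, -0.5, 0.6]
width: 0.0853
grasp_force: 0.0
```

{"method": "send_rows", "body": {
  "moves": [
    [[0.133,-0.076,0.007],[0,0,0.0035]],
    [[0.132,-0.077,0.007],[0,0,0.0035]],
    [[0.131,-0.079,0.007],[0,0,0.0035]],
    [[0.13,-0.08,0.007],[0,0,0.0035]],
    [[0.129,-0.081,0.007],[0,0,0.0035]]
  ]
}}

```text
time_s: 2.33
tcp_pos: [0.4677, -0.2871, 0.2139]
orientation: [0.0, 0.993, 0.117, 0.0]
wrist_force: [0.6, -0.6, -0.6]
width: 0.0857
grasp_force: 0.0
```

{"method": "send_rows", "body": {
  "moves": [
    [[0.128,-0.083,0.007],[0,0,0.0035]],
    [[0.127,-0.084,0.007],[0,0,0.0035]],
    [[0.126,-0.086,0.007],[0,0,0.0035]],
    [[0.125,-0.087,0.007],[0,0,0.0035]],
    [[0.124,-0.088,0.007],[0,0,0.0035]]
  ]
}}

```text
time_s: 2.75
tcp_pos: [0.599, -0.1491, 0.2051]
orientation: [0.0, 0.996, 0.09, 0.0]
wrist_force: [0.8, -0.2, -0.2]
width: 0.0852
grasp_force: 0.0
```

{"method": "send_rows", "body": {
  "moves": [
    [[0.123,-0.09,0.007],[0,0,0.0035]],
    [[0.122,-0.091,0.007],[0,0,0.0035]],
    [[0.121,-0.092,0.007],[0,0,0.0035]],
    [[0.12,-0.094,0.007],[0,0,0.0035]],
    [[0,0,0],[0,0,0]]
  ]
}}

```text
time_s: 3.17
tcp_pos: [0.7072, -0.0347, 0.1975]
orientation: [-0.001, 0.998, 0.07, 0.002]
wrist_force: [0.1, -0.8, -0.2]
width: 0.0852
grasp_force: 0.0
```

```bash
python3 -c "
from h import *
p=grab_frame('side'); save(p,'s1.png',(150,120,350,270),4)
plan(.7035,-.0405,.092,.136)"
```

```text
at [ 0.7049 -0.0372  0.1973] yaw 0.14 tilt 0.0012 w 0.0857 F [ 0.7 -0.3  0.3] d [-0.0014 -0.0033 -0.1053] n 3 t 3.2167
[[-0.002, 0.004, 0.14], [0, 0, 0.0004]]
[[-0.002, 0.004, 0.14], [0, 0, 0.0004]]
[[-0.002, 0.004, 0.14], [0, 0, 0.0004]]
```

{"method": "send_rows", "body": {
  "moves": [
    [[0,0,0.1],[0,0,0]],
    [[0,0,0.1],[0,0,0]],
    [[0,0,0],[0,0,0]],
    [[0,0,0],[0,0,0]],
    [[0,0,0],[0,0,0]]
  ]
}}

```text
time_s: 3.63
tcp_pos: [0.703, -0.0412, 0.1491]
orientation: [0.0, 0.998, 0.068, 0.0]
wrist_force: [-0.5, -0.6, 0.6]
width: 0.0852
grasp_force: 0.0
```

```bash
python3 -c "
from h import *
p=grab_frame('top'); save(p,'t1.png',(180,110,380,310),3)
plan(.7035,-.0405,.092,.136)"
```

```text
at [ 0.7036 -0.0412  0.1498] yaw 0.135 tilt 0.0022 w 0.0858 F [-0.3  0.   0.6] d [-0.0001  0.0007 -0.0578] n 2 t 3.6833
[[-0.0, -0.001, 0.116], [0, 0, -0.0001]]
[[-0.0, -0.001, 0.116], [0, 0, -0.0001]]
```

View pics/t1.png

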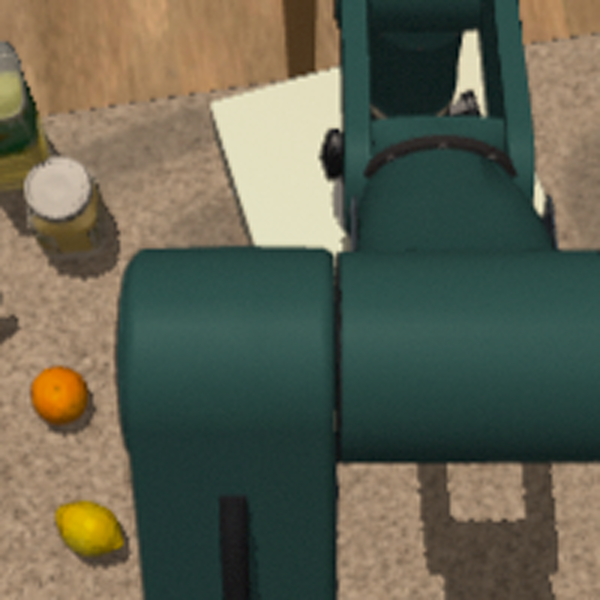

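The arm covers the ring from above, so the top camera cannot help here. The fruit is where it was, mandarin at (60,395) and lemon at (90,528). I'll descend and grip the ring.

{"method": "send_rows", "body": {
  "moves": [
    [[0,0,0.08],[0,0,0]],
    [[0,0,0.08],[0,0,0]],
    [[0,0,0.07],[0,0,0]],
    [[0,0,0],[0,0,0]],
    [[0,0,0],[0,0,0]]
  ]
}}

```text
time_s: 4.1
tcp_pos: [0.7029, -0.0407, 0.0913]
orientation: [-0.0, 0.998, 0.068, -0.0]
wrist_force: [-0.1, 0.7, 0.4]
width: 0.085
grasp_force: 0.0
```

{"method": "send_rows", "body": {
  "moves": [
    [[0,0,0],[0,0,0]],
    [[0,0,0],[0,0,0]],
    [[0,0,0],[0,0,0]],
    [[0,0,0],[0,0,0]],
    [[0,0,0],[0,0,0]]
  ],
  "jaw": -1,
  "newtons": 40
}}

```text
time_s: 4.52
tcp_pos: [0.7043, -0.0404, 0.0934]
orientation: [0.0, 0.998, 0.068, 0.002]
wrist_force: [-0.7, 1.2, 7.0]
width: 0.0595
grasp_force: 42.4
```

{"method": "send_rows", "body": {
  "moves": [
    [[0,0,0],[0,0,0]],
    [[0,0,0],[0,0,0]],
    [[0,0,0],[0,0,0]],
    [[0,0,0],[0,0,0]],
    [[0,0,0],[0,0,0]]
  ]
}}

```text
time_s: 4.93
tcp_pos: [0.7043, -0.0404, 0.0934]
orientation: [0.0, 0.998, 0.068, 0.002]
wrist_force: [-1.1, -0.1, 5.7]
width: 0.0598
grasp_force: 42.4
```

```bash
python3 -c "
from h import *
o=get_obs();print(o)
p=grab_frame('side'); save(p,'s2.png',(180,130,330,230),5)"
```

```text
{'time_s': 4.9333, 'joint_positions': array([-1.55409123e-01,  6.33740975e-01,  1.39658867e+00,  4.69395328e-04,
        1.10761174e+00,  1.27943497e+00]), 'joint_vel': array([-0.00066599,  0.00115409,  0.0006555 , -0.00066345,  0.00076491,
        0.00061285]), 'tau': array([-2.38492861e-01, -6.25560522e+01, -2.36310107e+01, -2.19307523e-01,
       -5.59481923e-01, -5.90293435e-02]), 'tcp_pos': array([ 0.70431355, -0.04044764,  0.09336294]), 'orientation': array([1.99498674e-04, 9.97695920e-01, 6.78194237e-02, 1.82683029e-03]), 'wrist_force': array([-1.12855101, -0.08366621,  5.6995174 ]), 'torque': array([ 0.17504768,  0.17902119, -0.07434514]), 'grasp_force': 42.43984451517463, 'width': 0.05980457160682009}
```

View pics/s2.png

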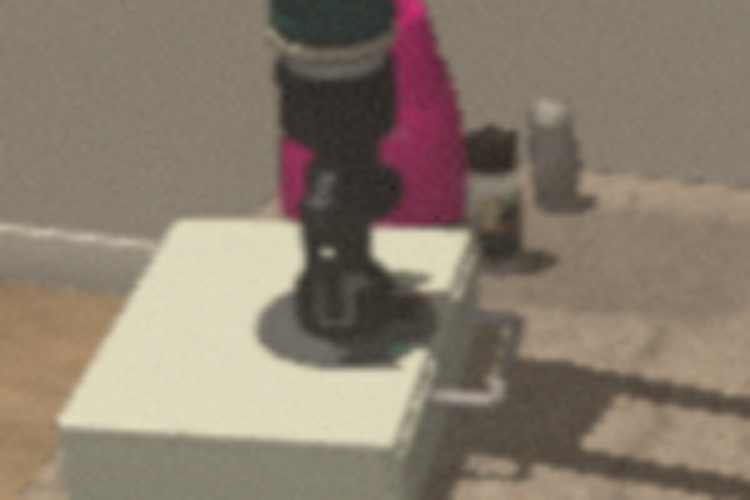

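The gripper holds the ring squarely, with the green mark visible at (398,350). Now I'll turn it by -0.7 rad.

{"method": "send_rows", "body": {
  "moves": [
    [[0,0,0],[0,0,0.03]],
    [[0,0,0],[0,0,0.03]],
    [[0,0,0],[0,0,0.03]],
    [[0,0,0],[0,0,0.03]],
    [[0,0,0],[0,0,0.03]]
  ]
}}

```text
time_s: 5.4
tcp_pos: [0.7044, -0.0397, 0.0934]
orientation: [-0.001, 0.986, -0.169, 0.002]
wrist_force: [-0.9, 3.6, 6.8]
width: 0.0592
grasp_force: 42.3
```

{"method": "send_rows", "body": {
  "moves": [
    [[0,0,0],[0,0,0.03]],
    [[0,0,0],[0,0,0.03]],
    [[0,0,0],[0,0,0.013]],
    [[0,0,0],[0,0,0]],
    [[0,0,0],[0,0,0]]
  ]
}}

```text
time_s: 5.82
tcp_pos: [0.7045, -0.0394, 0.0934]
orientation: [-0.001, 0.96, -0.279, 0.002]
wrist_force: [0.3, 4.6, 5.3]
width: 0.0592
grasp_force: 42.4
```

{"method": "send_rows", "body": {
  "moves": [
    [[0,0,0],[0,0,0]],
    [[0,0,0],[0,0,0]],
    [[0,0,0],[0,0,0]]
  ]
}}

```text
time_s: 6.07
tcp_pos: [0.7046, -0.0394, 0.0934]
orientation: [-0.001, 0.96, -0.279, 0.002]
wrist_force: [-0.3, 3.9, 5.8]
width: 0.0597
grasp_force: 42.4
```

```bash
python3 -c "
from h import *
plan(.7035,-.0405,.2)
o=get_obs();print(o['torque'],o['grasp_force'])"
```

```text
at [ 0.7046 -0.0394  0.0934] yaw -0.565 tilt 0.0043 w 0.0597 F [-0.3  3.9  5.8] d [-0.0011 -0.0011  0.1066] n 3 t 6.0667
[[-0.0, 0.002, -0.142], [0, 0, 0.0]]
[[-0.0, 0.002, -0.142], [0, 0, 0.0]]
[[-0.0, 0.002, -0.142], [0, 0, 0.0]]
[ 0.55400808  0.12342826 -0.04410091] 42.448528446257114
```

{"method": "send_rows", "body": {
  "moves": [
    [[0,0,0],[0,0,0]],
    [[0,0,0],[0,0,0]],
    [[0,0,0],[0,0,0]],
    [[0,0,0],[0,0,0]],
    [[0,0,0],[0,0,0]]
  ],
  "jaw": 1
}}

```text
time_s: 6.48
tcp_pos: [0.7028, -0.0406, 0.0906]
orientation: [0.0, 0.96, -0.279, -0.0]
wrist_force: [1.0, -0.4, -0.8]
width: 0.0857
grasp_force: 0.0
```

{"method": "send_rows", "body": {
  "moves": [
    [[0,0,-0.1],[0,0,0]],
    [[0,0,-0.15],[0,0,0]],
    [[0,0,-0.15],[0,0,0]],
    [[0,0,0],[0,0,0]],
    [[0,0,0],[0,0,0]]
  ]
}}

```text
time_s: 6.9
tcp_pos: [0.705, -0.0409, 0.194]
orientation: [-0.0, 0.96, -0.279, 0.003]
wrist_force: [0.1, -0.6, -1.3]
width: 0.0855
grasp_force: 0.0
```

```bash
python3 -c "
from h import *
p=grab_frame('side'); save(p,'s3.png',(180,130,330,230),5)
print([(d['score'],world(p,d['centre'],.095)) for d in pinpoint('ring_tab',p)[:2]])
plan(.599,-.0535,.17,1.707)"
```

```text
[(0.84, array([ 0.66278849, -0.00601579,  0.095     ]))]
at [ 0.7023 -0.0404  0.19  ] yaw -0.565 tilt 0.001 w 0.0856 F [-1.  -0.7  0.3] d [-0.1033 -0.0131 -0.02  ] n 19 t 7.0
[[-0.017, 0.014, 0.004], [0, 0, -0.0381]]
[[-0.018, 0.012, 0.004], [0, 0, -0.0381]]
[[-0.02, 0.01, 0.004], [0, 0, -0.0381]]
[[-0.021, 0.007, 0.004], [0, 0, -0.0381]]
[[-0.021, 0.005, 0.004], [0, 0, -0.0381]]
[[-0.022, 0.002, 0.004], [0, 0, -0.0381]]
[[-0.022, -0.001, 0.004], [0, 0, -0.0381]]
[[-0.022, -0.003, 0.004], [0, 0, -0.0381]]
[[-0.021, -0.006, 0.004], [0, 0, -0.0381]]
[[-0.02, -0.008, 0.004], [0, 0, -0.0381]]
[[-0.019, -0.011, 0.004], [0, 0, -0.0381]]
[[-0.018, -0.013, 0.004], [0, 0, -0.0381]]
[[-0.016, -0.015, 0.004], [0, 0, -0.0381]]
[[-0.014, -0.017, 0.004], [0, 0, -0.0381]]
[[-0.012, -0.018, 0.004], [0, 0, -0.0381]]
[[-0.01, -0.02, 0.004], [0, 0, -0.0381]]
[[-0.007, -0.021, 0.004], [0, 0, -0.0381]]
[[-0.005, -0.021, 0.004], [0, 0, -0.0381]]
[[-0.002, -0.022, 0.004], [0, 0, -0.0381]]
```

View pics/s3.png

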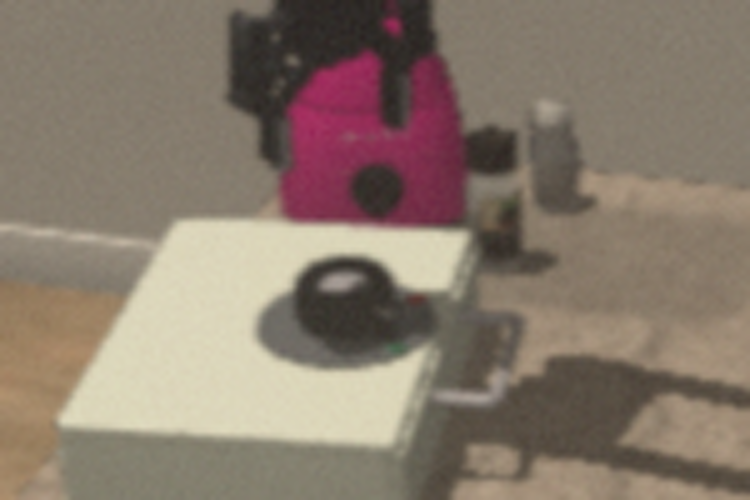

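The side view is too soft to read the tab exactly, though the detector puts it near the green mark at (395,350). I'll check it from the top camera once the arm is over the handle.

{"method": "send_rows", "body": {
  "moves": [
    [[-0.017,0.014,0],[0,0,-0.038]],
    [[-0.018,0.012,0],[0,0,-0.038]],
    [[-0.02,0.01,0],[0,0,-0.038]],
    [[-0.021,0.007,0],[0,0,-0.038]],
    [[-0.021,0.005,0],[0,0,-0.038]]
  ]
}}

```text
time_s: 7.42
tcp_pos: [0.6739, -0.0439, 0.1881]
orientation: [-0.0, 1.0, 0.019, -0.002]
wrist_force: [-0.3, 0.1, 0.1]
width: 0.0854
grasp_force: 0.0
```

{"method": "send_rows", "body": {
  "moves": [
    [[-0.022,0.002,0],[0,0,-0.038]],
    [[-0.022,-0.001,0],[0,0,-0.038]],
    [[-0.022,-0.003,0],[0,0,-0.038]],
    [[-0.021,-0.006,0],[0,0,-0.038]],
    [[-0.02,-0.008,0],[0,0,-0.038]]
  ]
}}

```text
time_s: 7.83
tcp_pos: [0.6467, -0.0472, 0.1882]
orientation: [-0.001, 0.95, 0.312, -0.002]
wrist_force: [0.1, -0.8, 0.4]
width: 0.0852
grasp_force: 0.0
```

{"method": "send_rows", "body": {
  "moves": [
    [[-0.019,-0.011,0.004],[0,0,-0.038]],
    [[-0.018,-0.013,0.004],[0,0,-0.038]],
    [[-0.016,-0.015,0.004],[0,0,-0.038]],
    [[-0.014,-0.017,0.004],[0,0,-0.038]],
    [[-0.012,-0.018,0.004],[0,0,-0.038]]
  ]
}}

```text
time_s: 8.25
tcp_pos: [0.6193, -0.0503, 0.1833]
orientation: [-0.002, 0.816, 0.578, -0.001]
wrist_force: [-0.0, 0.5, 0.5]
width: 0.0858
grasp_force: 0.0
```

{"method": "send_rows", "body": {
  "moves": [
    [[-0.01,-0.02,0.004],[0,0,-0.038]],
    [[-0.007,-0.021,0.004],[0,0,-0.038]],
    [[-0.005,-0.021,0.004],[0,0,-0.038]],
    [[-0.002,-0.022,0.004],[0,0,-0.04]],
    [[0,0,0],[0,0,0]]
  ]
}}

```text
time_s: 8.67
tcp_pos: [0.5966, -0.0527, 0.1793]
orientation: [-0.002, 0.655, 0.756, -0.001]
wrist_force: [-0.3, 0.1, -0.9]
width: 0.0849
grasp_force: 0.0
```

```bash
python3 -c "
from h import *
p=grab_frame('top'); save(p,'t2.png',(270,130,370,230),6)
print([(d['score'],world(p,d['centre'],.095)) for d in pinpoint('ring_tab',p)[:2]])
plan(.599,-.0535,.045,1.707)"
```

```text
[(0.64, array([ 0.66725068, -0.01220789,  0.095     ]))]
at [ 0.5983 -0.0528  0.1802] yaw 1.705 tilt 0.0027 w 0.0857 F [-0.3  0.2  0.7] d [ 0.0007 -0.0007 -0.1352] n 4 t 8.7667
[[-0.001, 0.001, 0.135], [0, 0, -0.0002]]
[[-0.001, 0.001, 0.135], [0, 0, -0.0002]]
[[-0.001, 0.001, 0.135], [0, 0, -0.0002]]
[[-0.001, 0.001, 0.135], [0, 0, -0.0002]]
```

View pics/t2.png

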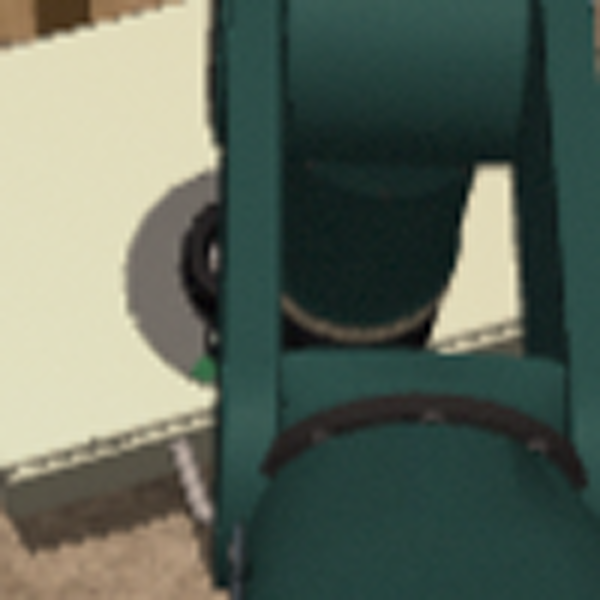

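The arm's left edge hides most of the tab. A bit of white line shows at (208,340), just inward of the green mark at (203,370). I'll step aside for a clear look.

{"method": "send_rows", "body": {
  "moves": [
    [[-0.15,0,0],[0,0,0]],
    [[-0.15,0,0],[0,0,0]],
    [[-0.1,0,0],[0,0,0]],
    [[0,0,0],[0,0,0]],
    [[0,0,0],[0,0,0]]
  ]
}}

```text
time_s: 9.18
tcp_pos: [0.6133, -0.1533, 0.1808]
orientation: [-0.0, 0.659, 0.753, 0.0]
wrist_force: [0.2, 0.3, -0.3]
width: 0.0858
grasp_force: 0.0
```

```bash
python3 -c "
from h import *
p=grab_frame('top'); save(p,'t3.png',(280,140,360,220),7)
print([(d['score'],world(p,d['centre'],.095)) for d in pinpoint('ring_tab',p)[:2]])
plan(.599,-.0535,.18,1.707)"
```

```text
[(0.64, array([ 0.66560406, -0.01074379,  0.095     ]))]
at [ 0.6127 -0.1513  0.1809] yaw 1.707 tilt 0.0017 w 0.0853 F [ 0.5 -0.7 -0. ] d [-0.0137  0.0978 -0.0009] n 3 t 9.2833
[[0.132, -0.0, 0.001], [0, 0, 0.0]]
[[0.132, -0.0, 0.001], [0, 0, 0.0]]
[[0.132, -0.0, 0.001], [0, 0, 0.0]]
```

View pics/t3.png

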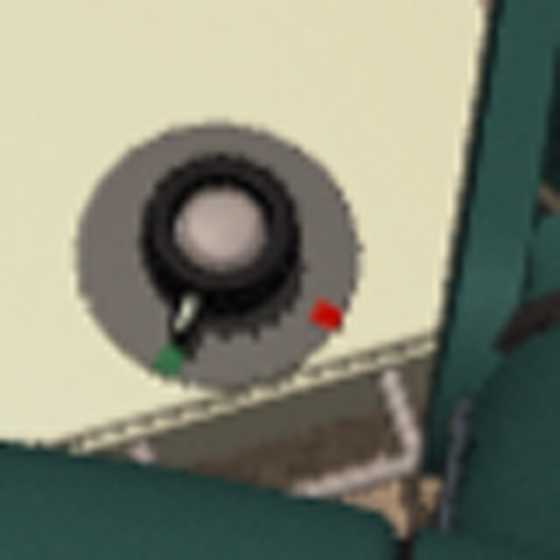

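The white tab line runs from (192,298) to (180,328), with the green mark at (170,358) directly beyond it. I'll compute its angle.

```bash
python3 -c "
from h import *
p=grab_frame('top')
P=lambda x,y,z: world(p,((y/7+140-.4),(x/7+280-.4)),z)[:2]
a=np.array([.7035,-.0405])
for n,q in (('line',P(192,298,.104)),('line2',P(180,328,.104)),('g',P(170,358,.084)),('r',P(327,314,.084))):
  d=q-a; print(n,q,np.arctan2(d[1],d[0])%(2*np.pi)-np.pi-.136+.7)
"
```

```text
line [ 0.67951899 -0.02383494] -0.043313350252991545
line2 [ 0.66724277 -0.01665458] -0.01775071924842797
g [ 0.66219368 -0.01222737] -0.03622189087885286
r [ 0.67094101 -0.08044993] 1.450978824709912
```

{"method": "send_rows", "body": {
  "moves": [
    [[0.132,0,0.03],[0,0,0]],
    [[0.132,0,0.03],[0,0,0]],
    [[0.132,0,0.03],[0,0,0]],
    [[0,0,0],[0,0,0]],
    [[0,0,0],[0,0,0]]
  ]
}}

```text
time_s: 9.75
tcp_pos: [0.5982, -0.051, 0.1586]
orientation: [-0.001, 0.655, 0.755, -0.0]
wrist_force: [0.6, -0.8, 0.5]
width: 0.0855
grasp_force: 0.0
```

```bash
python3 -c "
from h import *
plan(.599,-.0535,.045,1.707)"
```

```text
at [ 0.5982 -0.051   0.1586] yaw 1.713 tilt 0.0019 w 0.0855 F [ 0.6 -0.8  0.5] d [ 0.0008 -0.0025 -0.1136] n 3 t 9.75
[[-0.003, 0.001, 0.151], [0, 0, 0.0006]]
[[-0.003, 0.001, 0.151], [0, 0, 0.0006]]
[[-0.003, 0.001, 0.151], [0, 0, 0.0006]]
```

{"method": "send_rows", "body": {
  "moves": [
    [[-0.004,0,0.02],[0,0,0]],
    [[0,0,0],[0,0,0]],
    [[0,0,0],[0,0,0]],
    [[0,0,0],[0,0,0]],
    [[0,0,0],[0,0,0]]
  ],
  "jaw": -0.15
}}

```text
time_s: 10.17
tcp_pos: [0.5998, -0.0558, 0.1542]
orientation: [0.0, 0.657, 0.754, 0.0]
wrist_force: [-0.2, -0.1, -0.3]
width: 0.0363
grasp_force: 0.0
```

```bash
python3 -c "
from h import *
p=grab_frame('side'); save(p,'s4.png',(210,140,310,220),7)
plan(.599,-.0535,.042,1.707)"
```

```text
at [ 0.5998 -0.0557  0.1542] yaw 1.708 tilt 0.0004 w 0.0362 F [-0.  -0.3 -1. ] d [-0.0008  0.0022 -0.1122] n 3 t 10.2167
[[0.003, -0.001, 0.15], [0, 0, 0.0001]]
[[0.003, -0.001, 0.15], [0, 0, 0.0001]]
[[0.003, -0.001, 0.15], [0, 0, 0.0001]]
```

{"method": "send_rows", "body": {
  "moves": [
    [[0,0,0.12],[0,0,0]],
    [[0,0,0.12],[0,0,0]],
    [[0,0,0.12],[0,0,0]],
    [[0,0,0.09],[0,0,0]],
    [[0,0,0],[0,0,0]]
  ]
}}

```text
time_s: 10.63
tcp_pos: [0.596, -0.0546, 0.0373]
orientation: [-0.003, 0.657, 0.754, -0.002]
wrist_force: [-1.2, 0.2, 0.1]
width: 0.0363
grasp_force: 0.0
```

{"method": "send_rows", "body": {
  "moves": [
    [[0,0,0],[0,0,0]],
    [[0,0,0],[0,0,0]],
    [[0,0,0],[0,0,0]],
    [[0,0,0],[0,0,0]],
    [[0,0,0],[0,0,0]]
  ],
  "jaw": -1,
  "newtons": 40
}}

```text
time_s: 11.05
tcp_pos: [0.6001, -0.0554, 0.043]
orientation: [0.001, 0.656, 0.754, 0.0]
wrist_force: [-2.4, -2.8, 4.0]
width: 0.0086
grasp_force: 39.4
```

```bash
python3 -c "
from h import *
plan(.599-.172*np.cos(.136),-.0535-.172*np.sin(.136),.042,1.707)"
```

```text
at [ 0.6001 -0.0554  0.043 ] yaw 1.709 tilt 0.0019 w 0.0086 F [-2.4 -2.8  4. ] d [-0.1716 -0.0214 -0.001 ] n 5 t 11.05
[[0.002, -0.138, 0.001], [0, 0, 0.0001]]
[[0.002, -0.138, 0.001], [0, 0, 0.0001]]
[[0.002, -0.138, 0.001], [0, 0, 0.0001]]
[[0.002, -0.138, 0.001], [0, 0, 0.0001]]
[[0.002, -0.138, 0.001], [0, 0, 0.0001]]
```

{"method": "send_rows", "body": {
  "moves": [
    [[0,-0.04,0],[0,0,0]],
    [[0,-0.08,0],[0,0,0]],
    [[0,-0.08,0],[0,0,0]],
    [[0,-0.08,0],[0,0,0]],
    [[0,-0.08,0],[0,0,0]]
  ]
}}

```text
time_s: 11.47
tcp_pos: [0.5118, -0.0675, 0.043]
orientation: [0.002, 0.657, 0.754, 0.002]
wrist_force: [2.7, 1.3, 4.6]
width: 0.0086
grasp_force: 40.4
```

{"method": "send_rows", "body": {
  "moves": [
    [[0,-0.08,0],[0,0,0]],
    [[0,-0.08,0],[0,0,0]],
    [[0,-0.08,0],[0,0,0]],
    [[0,-0.06,0],[0,0,0]],
    [[0,-0.02,0],[0,0,0]]
  ]
}}

```text
time_s: 11.88
tcp_pos: [0.4303, -0.0786, 0.0429]
orientation: [0.001, 0.657, 0.754, 0.001]
wrist_force: [0.6, 3.4, 6.8]
width: 0.0079
grasp_force: 40.7
```

{"method": "send_rows", "body": {
  "moves": [
    [[0,0,0],[0,0,0]],
    [[0,0,0],[0,0,0]],
    [[0,0,0],[0,0,0]]
  ]
}}

```text
time_s: 12.13
tcp_pos: [0.4315, -0.0784, 0.0429]
orientation: [0.001, 0.657, 0.754, 0.001]
wrist_force: [-1.8, 1.8, 11.5]
width: 0.0084
grasp_force: 41.1
```

```bash
python3 -c "
from h import *
plan(.5,-.1,.042,1.707)"
```

```text
at [ 0.4315 -0.0784  0.0429] yaw 1.709 tilt 0.0025 w 0.0084 F [-1.8  1.8 11.5] d [ 0.0685 -0.0216 -0.0009] n 2 t 12.1333
[[-0.062, 0.13, 0.002], [0, 0, 0.0003]]
[[-0.061, 0.13, 0.002], [0, 0, 0.0003]]
```

{"method": "send_rows", "body": {
  "moves": [
    [[0,0,0],[0,0,0]],
    [[0,0,0],[0,0,0]],
    [[0,0,0],[0,0,0]],
    [[0,0,-0.02],[0,0,0]],
    [[0,0,-0.12],[0,0,0]]
  ],
  "jaw": -0.15
}}

```text
time_s: 12.55
tcp_pos: [0.4283, -0.0774, 0.0741]
orientation: [-0.004, 0.657, 0.754, -0.001]
wrist_force: [-0.5, -0.0, 0.2]
width: 0.0361
grasp_force: 0.0
```

{"method": "send_rows", "body": {
  "moves": [
    [[0,0,-0.16],[0,0,0]],
    [[0,0,-0.16],[0,0,0]],
    [[0,0,-0.16],[0,0,0]],
    [[0,0,0],[0,0,0]],
    [[0,0,0],[0,0,0]]
  ]
}}

```text
time_s: 12.97
tcp_pos: [0.4331, -0.079, 0.1993]
orientation: [0.003, 0.656, 0.754, 0.001]
wrist_force: [-0.5, 1.1, 0.6]
width: 0.0361
grasp_force: 0.0
```

```bash
cat >> h.py <<'E'
def fit(p,lo,hi,near,rad=.06,zc=.0235):
    """fruit centre: mask blob -> silhouette centre ray at height zc, and world long axis"""
    hsv=cv2.cvtColor(p["frame"],cv2.COLOR_RGB2HSV); m=cv2.inRange(hsv,lo,hi)
    n,lab,st,ce=cv2.connectedComponentsWithStats(m)
    for i in range(1,n):
        if st[i,4]<40: continue
        w=world(p,ce[i][::-1],zc)
        if np.hypot(*(w[:2]-near))<rad:
            r,c=np.nonzero(lab==i); q=np.array([world(p,(a,b),zc)[:2] for a,b in zip(r,c)])
            ev,V=np.linalg.eigh(np.cov(q.T)); print("px",ce[i].round(),"n",st[i,4],"silh",w[:2].round(4),"axes",(4*np.sqrt(ev)).round(4),"long",round(float(np.arctan2(V[1,1],V[0,1])),3))
L1=((8,120,50),(21,255,255)); L2=((21,110,50),(36,255,255))
E
python3 - <<'E'
from h import *
for n in("top","side"):
    p=grab_frame(n); print(n); fit(p,*L1,(.575,.315)); fit(p,*L2,(.44,.3),zc=.0265)
plan(.576,.315,.15,1.707)
p=grab_frame("top"); save(p,"t4.png",(200,110,400,310),3)
E
```

```text
top
px [199. 241.] n 317 silh [0.5769 0.3137] axes [0.0578 0.0634] long -2.719
px [209. 286.] n 332 silh [0.4399 0.3004] axes [0.0507 0.0701] long 0.878
side
px [251. 280.] n 344 silh [0.5765 0.3127] axes [0.0574 0.0883] long 1.982
px [301. 284.] n 349 silh [0.4398 0.3003] axes [0.0563 0.0866] long 1.601
at [ 0.4305 -0.0781  0.1963] yaw 1.709 tilt 0.0006 w 0.0362 F [ 0.3  0.7 -0.1] d [ 0.1455  0.3931 -0.0463] n 11 t 13.0667
[[0.134, 0.072, 0.017], [0, 0, 0.0001]]
[[0.134, 0.072, 0.017], [0, 0, 0.0001]]
[[0.134, 0.072, 0.017], [0, 0, 0.0001]]
[[0.134, 0.072, 0.017], [0, 0, 0.0001]]
[[0.134, 0.072, 0.017], [0, 0, 0.0001]]
[[0.134, 0.072, 0.017], [0, 0, 0.0001]]
[[0.134, 0.072, 0.017], [0, 0, 0.0001]]
[[0.134, 0.072, 0.017], [0, 0, 0.0001]]
[[0.134, 0.072, 0.017], [0, 0, 0.0001]]
[[0.134, 0.072, 0.017], [0, 0, 0.0001]]
[[0.134, 0.072, 0.017], [0, 0, 0.0001]]
```

View pics/t4.png

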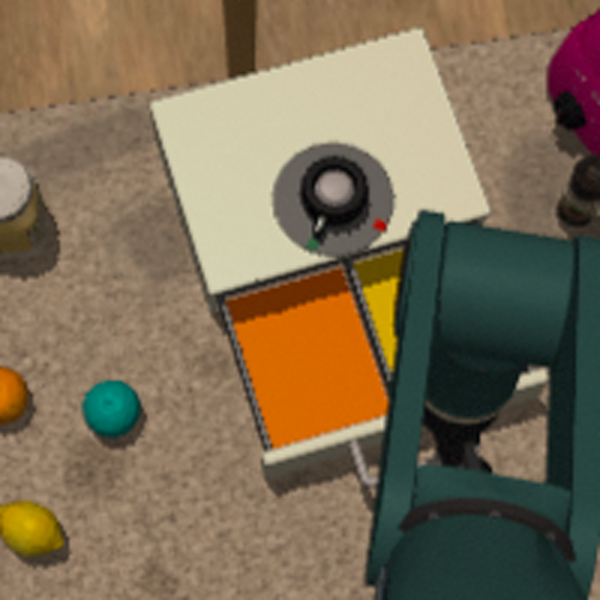

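The drawer is out: the orange bay shows at (310,355) and the yellow bay at (385,310), with the tab still at green. The mandarin is at the left edge, (5,395) in this crop, the lemon at (32,528) and the turquoise ball at (112,408). Next is the mandarin.

{"method": "send_rows", "body": {
  "moves": [
    [[0.135,0.072,0],[0,0,0]],
    [[0.135,0.072,0],[0,0,0]],
    [[0.135,0.072,0],[0,0,0]],
    [[0.134,0.072,0],[0,0,0]],
    [[0.134,0.072,0.02],[0,0,0]]
  ],
  "jaw": 1
}}

```text
time_s: 13.53
tcp_pos: [0.4967, 0.1023, 0.1903]
orientation: [-0.001, 0.657, 0.754, -0.001]
wrist_force: [0.8, -0.2, 0.4]
width: 0.0856
grasp_force: 0.0
```

{"method": "send_rows", "body": {
  "moves": [
    [[0.134,0.072,0.02],[0,0,0]],
    [[0.134,0.072,0.02],[0,0,0]],
    [[0.134,0.072,0.02],[0,0,0]],
    [[0.134,0.072,0.02],[0,0,0]],
    [[0.134,0.072,0.02],[0,0,0]]
  ]
}}

```text
time_s: 13.95
tcp_pos: [0.562, 0.2804, 0.1637]
orientation: [-0.001, 0.656, 0.754, -0.002]
wrist_force: [1.2, 0.2, -0.6]
width: 0.0855
grasp_force: 0.0
```

{"method": "send_rows", "body": {
  "moves": [
    [[0.13,0.072,0.03],[0,0,0]],
    [[0,0,0.06],[0,0,0]],
    [[0,0,0],[0,0,0]],
    [[0,0,0],[0,0,0]],
    [[0,0,0],[0,0,0]]
  ]
}}

```text
time_s: 14.37
tcp_pos: [0.5753, 0.3124, 0.143]
orientation: [-0.001, 0.657, 0.754, -0.002]
wrist_force: [0.2, -0.3, -0.9]
width: 0.0855
grasp_force: 0.0
```

```bash
python3 - <<'E'
from h import *
p=grab_frame("side"); fit(p,*L1,(.575,.315))
plan(.577,.3135,.013,1.707)
E
```

```text
px [251. 280.] n 331 silh [0.5761 0.3138] axes [0.0573 0.0851] long 1.993
at [0.5759 0.3124 0.1438] yaw 1.708 tilt 0.0016 w 0.0853 F [ 0.4 -0.3  0.4] d [ 0.0011  0.0011 -0.1308] n 4 t 14.4167
[[0.001, 0.001, 0.131], [0, 0, 0.0001]]
[[0.001, 0.001, 0.131], [0, 0, 0.0001]]
[[0.001, 0.001, 0.131], [0, 0, 0.0001]]
[[0.001, 0.001, 0.131], [0, 0, 0.0001]]
```

{"method": "send_rows", "body": {
  "moves": [
    [[0.002,0.002,0.13],[0,0,0]],
    [[0,0,0.13],[0,0,0]],
    [[0,0,0.13],[0,0,0]],
    [[0,0,0.09],[0,0,0]],
    [[0,0,0.045],[0,0,0]]
  ]
}}

```text
time_s: 14.83
tcp_pos: [0.5751, 0.3122, 0.0105]
orientation: [-0.001, 0.657, 0.754, -0.002]
wrist_force: [0.3, -0.3, 0.2]
width: 0.0854
grasp_force: 0.0
```

{"method": "send_rows", "body": {
  "moves": [
    [[0,0,0.02],[0,0,0]],
    [[0,0,0],[0,0,0]],
    [[0,0,0],[0,0,0]]
  ]
}}

```text
time_s: 15.08
tcp_pos: [0.5781, 0.3143, 0.0093]
orientation: [0.0, 0.657, 0.754, 0.001]
wrist_force: [-0.2, -0.0, 0.2]
width: 0.0853
grasp_force: 0.0
```

{"method": "send_rows", "body": {
  "moves": [
    [[0,0,0],[0,0,0]],
    [[0,0,0],[0,0,0]],
    [[0,0,0],[0,0,0]],
    [[0,0,0],[0,0,0]],
    [[0,0,0],[0,0,0]]
  ],
  "jaw": -1,
  "newtons": 30
}}

```text
time_s: 15.5
tcp_pos: [0.578, 0.3147, 0.0099]
orientation: [0.001, 0.656, 0.754, 0.001]
wrist_force: [-1.8, -1.1, 8.7]
width: 0.0545
grasp_force: 30.1
```

{"method": "send_rows", "body": {
  "moves": [
    [[0,0,-0.1],[0,0,0]],
    [[0,0,-0.15],[0,0,0]],
    [[0,0,-0.15],[0,0,0]],
    [[0,0,-0.1],[0,0,0]],
    [[0,0,0],[0,0,0]]
  ]
}}

```text
time_s: 15.92
tcp_pos: [0.5811, 0.3161, 0.1402]
orientation: [0.003, 0.656, 0.754, 0.005]
wrist_force: [1.0, 0.2, -1.0]
width: 0.0545
grasp_force: 32.0
```

```bash
python3 - <<'E'
from h import *
plan(.56,.0057,.13,1.707)
E
```

```text
at [0.5811 0.3161 0.1402] yaw 1.709 tilt 0.012 w 0.0545 F [ 1.   0.2 -1. ] d [-0.0211 -0.3104 -0.0102] n 8 t 15.9167
[[-0.152, -0.032, 0.005], [0, 0, 0.0001]]
[[-0.152, -0.032, 0.005], [0, 0, 0.0001]]
[[-0.152, -0.032, 0.005], [0, 0, 0.0001]]
[[-0.152, -0.032, 0.005], [0, 0, 0.0001]]
[[-0.152, -0.032, 0.005], [0, 0, 0.0001]]
[[-0.152, -0.032, 0.005], [0, 0, 0.0001]]
[[-0.152, -0.032, 0.005], [0, 0, 0.0001]]
[[-0.152, -0.032, 0.005], [0, 0, 0.0001]]
```

{"method": "send_rows", "body": {
  "moves": [
    [[-0.15,-0.04,0],[0,0,0]],
    [[-0.15,-0.04,0],[0,0,0]],
    [[-0.15,-0.04,0],[0,0,0]],
    [[-0.15,-0.04,0],[0,0,0]],
    [[-0.15,-0.04,0],[0,0,0]]
  ]
}}

```text
time_s: 16.33
tcp_pos: [0.5524, 0.1202, 0.1328]
orientation: [0.0, 0.656, 0.755, 0.0]
wrist_force: [0.9, -0.7, -1.6]
width: 0.0548
grasp_force: 32.0
```

{"method": "send_rows", "body": {
  "moves": [
    [[-0.15,-0.04,0],[0,0,0]],
    [[-0.15,-0.04,0],[0,0,0]],
    [[-0.15,-0.04,0],[0,0,0]],
    [[0,0,0],[0,0,0]],
    [[0,0,0],[0,0,0]]
  ]
}}

```text
time_s: 16.75
tcp_pos: [0.5387, 0.0042, 0.1328]
orientation: [-0.0, 0.658, 0.753, 0.0]
wrist_force: [0.5, -0.1, -0.0]
width: 0.055
grasp_force: 32.0
```

```bash
python3 - <<'E'
from h import *
plan(.545,.004,.027,1.707)
E
```

```text
at [0.5387 0.0042 0.1328] yaw 1.705 tilt 0.0002 w 0.055 F [ 0.5 -0.1 -0. ] d [ 0.0063 -0.0002 -0.1058] n 3 t 16.75
[[-0.001, 0.008, 0.141], [0, 0, -0.0002]]
[[-0.001, 0.008, 0.141], [0, 0, -0.0002]]
[[-0.001, 0.008, 0.141], [0, 0, -0.0002]]
```

{"method": "send_rows", "body": {
  "moves": [
    [[0,0.02,0.1],[0,0,0]],
    [[0,0,0.12],[0,0,0]],
    [[0,0,0.1],[0,0,0]],
    [[0,0,0.07],[0,0,0]],
    [[0,0,0.035],[0,0,0]]
  ]
}}

```text
time_s: 17.17
tcp_pos: [0.5424, 0.0085, 0.0242]
orientation: [-0.002, 0.656, 0.755, -0.001]
wrist_force: [0.2, 0.9, -0.2]
width: 0.0545
grasp_force: 32.1
```

{"method": "send_rows", "body": {
  "moves": [
    [[0,0,0],[0,0,0]],
    [[0,0,0],[0,0,0]],
    [[0,0,0],[0,0,0]]
  ]
}}

```text
time_s: 17.42
tcp_pos: [0.5448, 0.0073, 0.0274]
orientation: [0.001, 0.656, 0.755, 0.001]
wrist_force: [0.4, -0.1, 0.0]
width: 0.0546
grasp_force: 32.9
```

{"method": "send_rows", "body": {
  "moves": [
    [[0,0,0],[0,0,0]],
    [[0,0,0],[0,0,0]],
    [[0,0,0],[0,0,0]],
    [[0,0,0],[0,0,0]],
    [[0,0,0],[0,0,0]]
  ],
  "jaw": 1
}}

```text
time_s: 17.83
tcp_pos: [0.5442, 0.0067, 0.0269]
orientation: [0.0, 0.657, 0.754, 0.0]
wrist_force: [-0.1, -0.2, -0.3]
width: 0.0856
grasp_force: 0.0
```

{"method": "send_rows", "body": {
  "moves": [
    [[0,0,-0.06],[0,0,0]],
    [[0,0,-0.12],[0,0,0]],
    [[0,0,-0.12],[0,0,0]],
    [[0,0,-0.12],[0,0,0]],
    [[0,0,0],[0,0,0]]
  ]
}}

```text
time_s: 18.25
tcp_pos: [0.5479, 0.0063, 0.1371]
orientation: [0.004, 0.657, 0.754, 0.003]
wrist_force: [1.1, -0.3, -0.0]
width: 0.0853
grasp_force: 0.0
```

```bash
python3 - <<'E'
from h import *
for n in("top","side"):
    p=grab_frame(n); fit(p,*L2,(.44,.3),zc=.0265,rad=.1)
plan(.44,.3,.13,1.0)
E
```

```text
px [201. 284.] n 70 silh [0.45   0.3219] axes [0.0189 0.044 ] long 3.092
px [301. 284.] n 357 silh [0.4399 0.3002] axes [0.057  0.0875] long 1.594
at [0.5451 0.0066 0.133 ] yaw 1.709 tilt 0.0034 w 0.0854 F [-0.7  0.2  0.2] d [-0.1051  0.2934 -0.003 ] n 8 t 18.35
[[0.153, -0.032, 0.002], [0, 0, 0.0282]]
[[0.149, -0.045, 0.002], [0, 0, 0.0282]]
[[0.145, -0.058, 0.002], [0, 0, 0.0282]]
[[0.139, -0.071, 0.002], [0, 0, 0.0282]]
[[0.132, -0.083, 0.002], [0, 0, 0.0282]]
[[0.124, -0.094, 0.002], [0, 0, 0.0282]]
[[0.115, -0.105, 0.002], [0, 0, 0.0282]]
[[0.106, -0.115, 0.002], [0, 0, 0.0282]]
```

{"method": "send_rows", "body": {
  "moves": [
    [[0.153,-0.032,-0.01],[0,0,0.0282]],
    [[0.149,-0.045,-0.01],[0,0,0.0282]],
    [[0.145,-0.058,0],[0,0,0.0282]],
    [[0.139,-0.071,0],[0,0,0.0282]],
    [[0.132,-0.083,0],[0,0,0.0282]]
  ]
}}

```text
time_s: 18.77
tcp_pos: [0.4763, 0.1914, 0.1351]
orientation: [-0.001, 0.808, 0.59, -0.001]
wrist_force: [0.9, 0.3, 0.1]
width: 0.0856
grasp_force: 0.0
```

{"method": "send_rows", "body": {
  "moves": [
    [[0.124,-0.094,0],[0,0,0.0282]],
    [[0.115,-0.105,0],[0,0,0.0282]],
    [[0.106,-0.115,0],[0,0,0.0282]],
    [[0,0,0],[0,0,0]],
    [[0,0,0],[0,0,0]]
  ]
}}

```text
time_s: 19.18
tcp_pos: [0.4368, 0.3016, 0.1351]
orientation: [-0.0, 0.876, 0.482, -0.001]
wrist_force: [-0.7, -0.5, -0.2]
width: 0.0857
grasp_force: 0.0
```

```bash
python3 - <<'E'
from h import *
p=grab_frame("side"); fit(p,*L2,(.44,.3),zc=.0265,rad=.1); 
p=grab_frame("top"); save(p,"t5.png",(170,170,370,320),4)
plan(.44,.3,.012,1.0)
E
```

```text
px [302. 284.] n 359 silh [0.4392 0.3   ] axes [0.0571 0.0876] long 1.58
at [0.438  0.2995 0.1355] yaw 1.002 tilt 0.0024 w 0.0852 F [ 0.2  0.1 -0.1] d [ 0.002   0.0005 -0.1235] n 4 t 19.2833
[[0.001, 0.001, 0.123], [0, 0, 0.0002]]
[[0.001, 0.001, 0.123], [0, 0, 0.0002]]
[[0.001, 0.001, 0.123], [0, 0, 0.0002]]
[[0.001, 0.001, 0.123], [0, 0, 0.0002]]
```

View pics/t5.png

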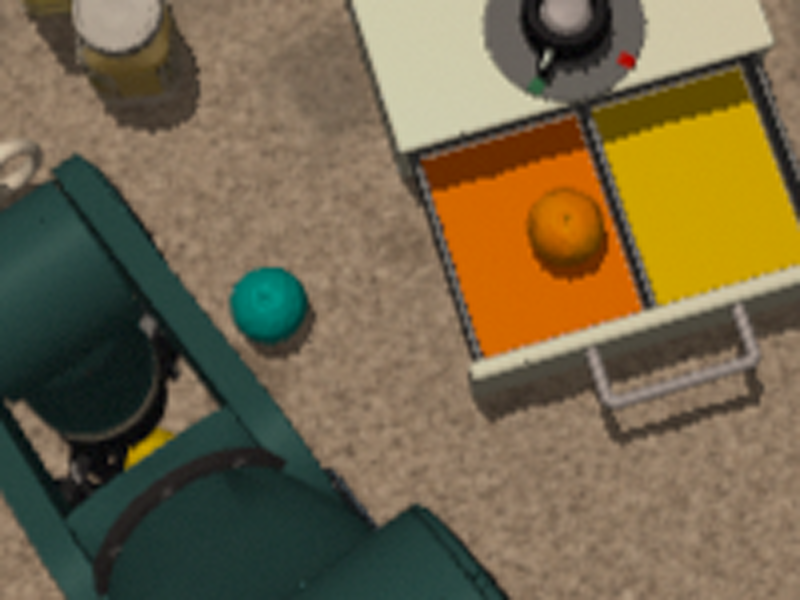

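The mandarin rests in the orange bay at (565,228), and the yellow bay at (695,190) is empty. Next is the lemon.

{"method": "send_rows", "body": {
  "moves": [
    [[0.005,0.003,0.12],[0,0,0]],
    [[0,0,0.13],[0,0,0]],
    [[0,0,0.12],[0,0,0]],
    [[0,0,0.08],[0,0,0]],
    [[0,0,0.045],[0,0,0]]
  ]
}}

```text
time_s: 19.7
tcp_pos: [0.4389, 0.2983, 0.0101]
orientation: [0.0, 0.878, 0.479, -0.002]
wrist_force: [-1.3, -0.0, -0.2]
width: 0.0854
grasp_force: 0.0
```

{"method": "send_rows", "body": {
  "moves": [
    [[0,0,0],[0,0,0]],
    [[0,0,0],[0,0,0]],
    [[0,0,0],[0,0,0]]
  ]
}}

```text
time_s: 19.95
tcp_pos: [0.4412, 0.3009, 0.0138]
orientation: [0.0, 0.878, 0.479, 0.001]
wrist_force: [0.4, 0.0, 0.4]
width: 0.0852
grasp_force: 0.0
```

{"method": "send_rows", "body": {
  "moves": [
    [[0,0,0],[0,0,0]],
    [[0,0,0],[0,0,0]],
    [[0,0,0],[0,0,0]],
    [[0,0,0],[0,0,0]],
    [[0,0,0],[0,0,0]]
  ],
  "jaw": -1,
  "newtons": 30
}}

```text
time_s: 20.37
tcp_pos: [0.4406, 0.3015, 0.0142]
orientation: [0.0, 0.877, 0.48, 0.001]
wrist_force: [-0.9, -0.8, 8.8]
width: 0.0486
grasp_force: 29.5
```

{"method": "send_rows", "body": {
  "moves": [
    [[0,0,-0.1],[0,0,0]],
    [[0,0,-0.15],[0,0,0]],
    [[0,0,-0.15],[0,0,0]],
    [[0,0,-0.1],[0,0,0]],
    [[0,0,0],[0,0,0]]
  ]
}}

```text
time_s: 20.78
tcp_pos: [0.4434, 0.303, 0.1437]
orientation: [0.0, 0.877, 0.48, 0.005]
wrist_force: [1.0, 1.0, -1.2]
width: 0.049
grasp_force: 23.8
```

```bash
python3 - <<'E'
from h import *
plan(.561,-.127,.15,1.707)
E
```

```text
at [0.4434 0.303  0.1437] yaw 1.001 tilt 0.0105 w 0.049 F [ 1.   1.  -1.2] d [ 0.1176 -0.43    0.0063] n 12 t 20.7833
[[-0.1, 0.11, -0.002], [0, 0, -0.0187]]
[[-0.106, 0.104, -0.002], [0, 0, -0.0187]]
[[-0.112, 0.098, -0.002], [0, 0, -0.0187]]
[[-0.117, 0.091, -0.002], [0, 0, -0.0187]]
[[-0.123, 0.084, -0.002], [0, 0, -0.0187]]
[[-0.127, 0.077, -0.002], [0, 0, -0.0187]]
[[-0.132, 0.069, -0.002], [0, 0, -0.0187]]
[[-0.135, 0.061, -0.002], [0, 0, -0.0187]]
[[-0.139, 0.053, -0.002], [0, 0, -0.0187]]
[[-0.142, 0.045, -0.002], [0, 0, -0.0187]]
[[-0.144, 0.037, -0.002], [0, 0, -0.0187]]
[[-0.146, 0.028, -0.002], [0, 0, -0.0187]]
```

{"method": "send_rows", "body": {
  "moves": [
    [[0,0,0],[0,0,0]],
    [[0,0,0],[0,0,0]]
  ],
  "newtons": 35
}}

```text
time_s: 20.95
tcp_pos: [0.4393, 0.3008, 0.1374]
orientation: [-0.0, 0.877, 0.48, -0.0]
wrist_force: [-0.4, 1.1, -0.9]
width: 0.0489
grasp_force: 36.2
```

```bash
python3 - <<'E'
from h import *
p=grab_frame("side"); fit(p,*L2,(.44,.3),zc=.0265,rad=.3); print(get_obs()["grasp_force"])
save(p,"s6.png",(230,200,380,320),5)
plan(.561,-.127,.15,1.707)
E
```

```text
px [299. 246.] n 268 silh [0.4911 0.129 ] axes [0.0484 0.1117] long 1.738
36.21188870631158
at [0.4388 0.3005 0.1367] yaw 1.001 tilt 0.0023 w 0.0484 F [-1.1 -0.3 -0.8] d [ 0.1222 -0.4275  0.0133] n 12 t 21.0
[[-0.098, 0.111, -0.004], [0, 0, -0.0187]]
[[-0.104, 0.105, -0.004], [0, 0, -0.0187]]
[[-0.11, 0.099, -0.004], [0, 0, -0.0187]]
[[-0.116, 0.092, -0.004], [0, 0, -0.0187]]
[[-0.121, 0.085, -0.004], [0, 0, -0.0187]]
[[-0.126, 0.078, -0.004], [0, 0, -0.0187]]
[[-0.13, 0.07, -0.004], [0, 0, -0.0187]]
[[-0.134, 0.063, -0.004], [0, 0, -0.0187]]
[[-0.138, 0.055, -0.004], [0, 0, -0.0187]]
[[-0.141, 0.046, -0.004], [0, 0, -0.0187]]
[[-0.143, 0.038, -0.004], [0, 0, -0.0187]]
[[-0.145, 0.03, -0.004], [0, 0, -0.0187]]
```

View pics/s6.png

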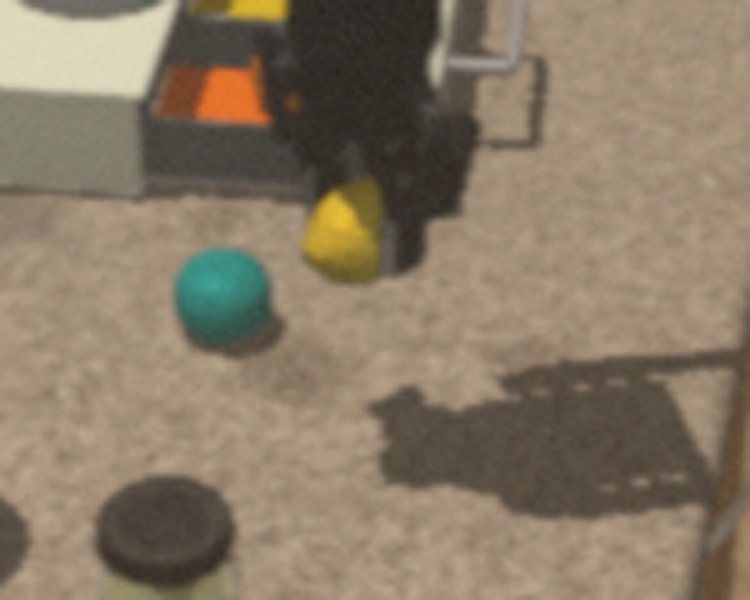

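The lemon is held between the pads at (345,230). I'll carry it to the yellow bay.

{"method": "send_rows", "body": {
  "moves": [
    [[-0.098,0.111,-0.004],[0,0,-0.0187]],
    [[-0.104,0.105,-0.004],[0,0,-0.0187]],
    [[-0.11,0.099,-0.004],[0,0,-0.0187]],
    [[-0.116,0.092,-0.004],[0,0,-0.0187]],
    [[-0.121,0.085,-0.004],[0,0,-0.0187]]
  ]
}}

```text
time_s: 21.42
tcp_pos: [0.4895, 0.1215, 0.1411]
orientation: [-0.001, 0.797, 0.604, -0.002]
wrist_force: [0.4, -0.5, -0.8]
width: 0.0486
grasp_force: 36.4
```

{"method": "send_rows", "body": {
  "moves": [
    [[-0.126,0.078,-0.004],[0,0,-0.0187]],
    [[-0.13,0.07,-0.004],[0,0,-0.0187]],
    [[-0.134,0.063,-0.004],[0,0,-0.0187]],
    [[-0.138,0.055,-0.004],[0,0,-0.0187]],
    [[-0.141,0.046,-0.004],[0,0,-0.0187]]
  ]
}}

```text
time_s: 21.83
tcp_pos: [0.5402, -0.0565, 0.1459]
orientation: [-0.002, 0.7, 0.714, -0.001]
wrist_force: [-0.3, 0.5, -0.4]
width: 0.0488
grasp_force: 36.4
```

{"method": "send_rows", "body": {
  "moves": [
    [[-0.143,0.038,-0.004],[0,0,-0.0187]],
    [[-0.145,0.03,-0.004],[0,0,-0.0187]],
    [[0,0,0],[0,0,0]],
    [[0,0,0],[0,0,0]],
    [[0,0,0],[0,0,0]]
  ]
}}

```text
time_s: 22.25
tcp_pos: [0.5602, -0.1255, 0.148]
orientation: [-0.002, 0.659, 0.753, -0.001]
wrist_force: [-0.3, 0.1, 0.6]
width: 0.0484
grasp_force: 36.4
```

```bash
python3 - <<'E'
from h import *
print(get_obs()["grasp_force"]); plan(.561,-.127,.031,1.707)
E
```

```text
36.37333267601207
at [ 0.5602 -0.1255  0.148 ] yaw 1.704 tilt 0.0043 w 0.0484 F [-0.3  0.1  0.6] d [ 0.0008 -0.0015 -0.117 ] n 3 t 22.25
[[-0.002, 0.001, 0.156], [0, 0, -0.0003]]
[[-0.002, 0.001, 0.156], [0, 0, -0.0003]]
[[-0.002, 0.001, 0.156], [0, 0, -0.0003]]
```

{"method": "send_rows", "body": {
  "moves": [
    [[0,0.004,0.12],[0,0,0]],
    [[0,0,0.13],[0,0,0]],
    [[0,0,0.11],[0,0,0]],
    [[0,0,0.07],[0,0,0]],
    [[0,0,0.04],[0,0,0]]
  ]
}}

```text
time_s: 22.67
tcp_pos: [0.5597, -0.1233, 0.0292]
orientation: [-0.003, 0.657, 0.753, -0.001]
wrist_force: [-0.6, -0.4, -0.7]
width: 0.0484
grasp_force: 36.4
```

{"method": "send_rows", "body": {
  "moves": [
    [[0,0,0],[0,0,0]],
    [[0,0,0],[0,0,0]],
    [[0,0,0],[0,0,0]]
  ]
}}

```text
time_s: 22.92
tcp_pos: [0.5635, -0.1256, 0.0333]
orientation: [0.001, 0.658, 0.753, 0.0]
wrist_force: [0.4, -0.6, -1.5]
width: 0.0485
grasp_force: 36.8
```

{"method": "send_rows", "body": {
  "moves": [
    [[0,0,0],[0,0,0]],
    [[0,0,0],[0,0,0]],
    [[0,0,0],[0,0,0]],
    [[0,0,0],[0,0,0]],
    [[0,0,0],[0,0,0]]
  ],
  "jaw": 1
}}

```text
time_s: 23.33
tcp_pos: [0.563, -0.1261, 0.0327]
orientation: [0.0, 0.658, 0.753, 0.0]
wrist_force: [0.4, 0.3, 0.1]
width: 0.0855
grasp_force: 0.0
```

{"method": "send_rows", "body": {
  "moves": [
    [[0,0,-0.06],[0,0,0]],
    [[0,0,-0.12],[0,0,0]],
    [[0,0,-0.14],[0,0,0]],
    [[0,0,-0.14],[0,0,0]],
    [[0,0,0],[0,0,0]]
  ]
}}

```text
time_s: 23.75
tcp_pos: [0.5671, -0.1275, 0.1541]
orientation: [0.005, 0.658, 0.753, 0.002]
wrist_force: [1.7, 0.3, 0.8]
width: 0.0851
grasp_force: 0.0
```

{"method": "send_rows", "body": {
  "moves": [
    [[-0.16,0,0],[0,0,0]],
    [[-0.16,0,0],[0,0,0]],
    [[-0.16,0,0],[0,0,0]],
    [[-0.1,0,0],[0,0,0]],
    [[0,0,0],[0,0,0]]
  ]
}}

```text
time_s: 24.17
tcp_pos: [0.5834, -0.2757, 0.1475]
orientation: [0.002, 0.659, 0.752, -0.001]
wrist_force: [1.1, -0.5, 0.7]
width: 0.0851
grasp_force: 0.0
```

```bash
python3 - <<'E'
from h import *
np.set_printoptions(precision=4,suppress=True)
p=grab_frame("top"); save(p,"t7.png",(170,110,370,310),3)
fit(p,*L2,(.56,-.12),zc=.04,rad=.15)
print([(d['score'],world(p,d['centre'],.06)) for d in pinpoint('drawer_handle',p)[:2]])
T=cloud(p,np.ones(p["z_map"].shape,bool)); c,s=np.cos(.136),np.sin(.136); d=T[:,:2]-[.7507,-.0348]
k=np.c_[d[:,0]*c+d[:,1]*s,-d[:,0]*s+d[:,1]*c,T[:,2]]
b=(k[:,2]>.05)&(k[:,2]<.07)&(k[:,0]<-.29)&(k[:,0]>-.36)&(abs(k[:,1])<.05); print("bar keeper x",np.median(k[b,0]))
for y in(.066,-.066):
    b=(k[:,2]>.048)&(k[:,0]<-.11)&(k[:,0]>-.26)&(abs(k[:,1]-y)<.055); q=k[b]; print(len(q),q[:,:2].min(0),q[:,:2].max(0),q[:,2].max())
plan(.4315,-.0784,.2,1.707)
E
```

```text
[]
bar keeper x nan
  return _methods._mean(a, axis=axis, dtype=dtype,
  ret = ret.dtype.type(ret / rcount)
Traceback (most recent call last):
ValueError: zero-size array to reduction operation minimum which has no identity
```

View pics/t7.png

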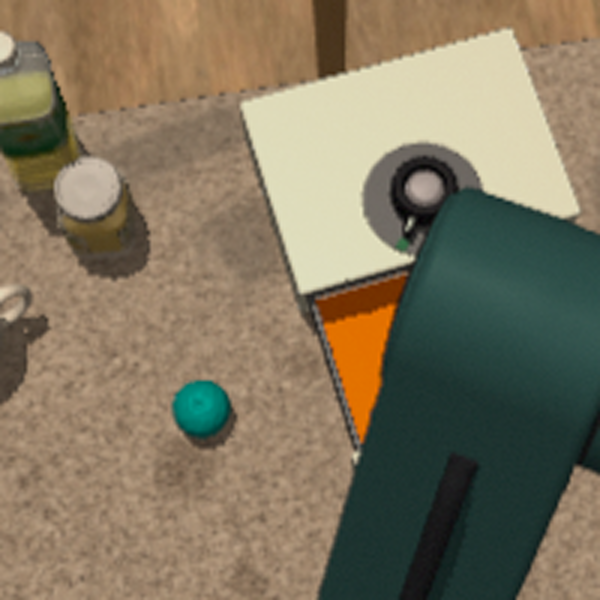

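The upper arm now hides the yellow bay. The table near the keeper holds only the turquoise ball at (203,408). I'll swing to the left to see the bays.

{"method": "send_rows", "body": {
  "moves": [
    [[0.16,-0.03,-0.02],[0,0,0]],
    [[0.16,-0.03,-0.02],[0,0,0]],
    [[0.16,-0.03,-0.02],[0,0,0]],
    [[0.16,-0.03,-0.02],[0,0,0]],
    [[0.16,-0.03,0],[0,0,0]]
  ]
}}

```text
time_s: 24.68
tcp_pos: [0.5169, -0.0736, 0.1679]
orientation: [0.0, 0.658, 0.753, 0.0]
wrist_force: [0.6, -0.4, -0.6]
width: 0.0854
grasp_force: 0.0
```

{"method": "send_rows", "body": {
  "moves": [
    [[0.16,-0.03,0],[0,0,0]],
    [[0.16,-0.03,0],[0,0,0]],
    [[0.16,-0.03,0],[0,0,0]],
    [[0.16,-0.03,0],[0,0,0]],
    [[0.16,-0.03,0],[0,0,0]]
  ]
}}

```text
time_s: 25.1
tcp_pos: [0.4517, 0.1193, 0.1673]
orientation: [-0.0, 0.658, 0.753, -0.0]
wrist_force: [0.8, -0.2, -1.1]
width: 0.0852
grasp_force: 0.0
```

{"method": "send_rows", "body": {
  "moves": [
    [[0.16,-0.03,0],[0,0,0]],
    [[0.16,0,0],[0,0,0]],
    [[0.08,0,0],[0,0,0]],
    [[0,0,0],[0,0,0]],
    [[0,0,0],[0,0,0]]
  ],
  "jaw": -0.15
}}

```text
time_s: 25.52
tcp_pos: [0.4317, 0.2162, 0.1672]
orientation: [-0.0, 0.656, 0.754, -0.0]
wrist_force: [-0.5, -0.7, -0.1]
width: 0.0368
grasp_force: 0.0
```

```bash
python3 - <<'E'
from h import *
np.set_printoptions(precision=4,suppress=True)
p=grab_frame("top"); save(p,"t8.png",(200,110,400,310),3)
print([(d['score'],world(p,d['centre'],.06)) for d in pinpoint('drawer_handle',p)[:2]])
T=cloud(p,np.ones(p["z_map"].shape,bool)); c,s=np.cos(.136),np.sin(.136); d=T[:,:2]-[.7507,-.0348]
k=np.c_[d[:,0]*c+d[:,1]*s,-d[:,0]*s+d[:,1]*c,T[:,2]]
b=(k[:,2]>.05)&(k[:,2]<.07)&(k[:,0]<-.29)&(k[:,0]>-.36)&(abs(k[:,1])<.05); print("bar keeper x",b.sum(),np.median(k[b],0))
for y in(.066,-.066):
    b=(k[:,2]>.035)&(k[:,0]<-.12)&(k[:,0]>-.26)&(abs(k[:,1]-y)<.052); q=k[b]
    if len(q): print(len(q),q[:,:2].min(0),q[:,:2].max(0),q[:,2].max())
plan(.4315,-.0784,.15,1.707)
E
```

```text
[(0.98, array([ 0.4391, -0.0846,  0.06  ])), (0.22, array([ 0.729 , -0.0271,  0.06  ]))]
bar keeper x 127 [-0.3222 -0.001   0.0638]
293 [-0.2119  0.016 ] [-0.1571  0.0704] 0.0689948362317172
308 [-0.2237 -0.1015] [-0.1741 -0.0295] 0.07944780069248791
at [0.4324 0.2144 0.1672] yaw 1.706 tilt 0.0009 w 0.036 F [-0.9  0.1  0.3] d [-0.0009 -0.2928 -0.0172] n 8 t 25.6167
[[-0.145, -0.02, 0.009], [0, 0, -0.0]]
[[-0.145, -0.02, 0.009], [0, 0, -0.0]]
[[-0.145, -0.02, 0.009], [0, 0, -0.0]]
[[-0.145, -0.02, 0.009], [0, 0, -0.0]]
[[-0.145, -0.02, 0.009], [0, 0, -0.0]]
[[-0.145, -0.02, 0.009], [0, 0, -0.0]]
[[-0.145, -0.02, 0.009], [0, 0, -0.0]]
[[-0.145, -0.02, 0.009], [0, 0, -0.0]]
```

View pics/t8.png

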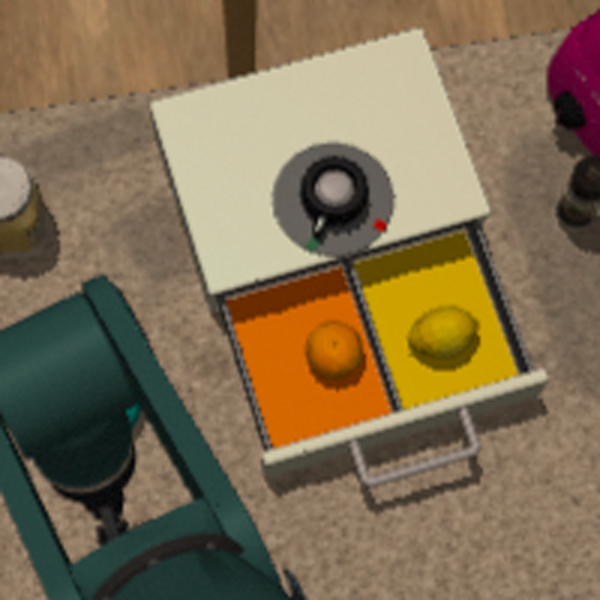

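Both fruits rest in their bays, the mandarin at (335,352) on orange and the lemon at (443,335) on yellow, and the tab is still at green. Now I'll take the handle again.

{"method": "send_rows", "body": {
  "moves": [
    [[-0.145,-0.02,0],[0,0,0]],
    [[-0.145,-0.02,0],[0,0,0]],
    [[-0.145,-0.02,0],[0,0,0]],
    [[-0.145,-0.02,0],[0,0,0]],
    [[-0.145,-0.02,0],[0,0,0]]
  ]
}}

```text
time_s: 26.03
tcp_pos: [0.4321, 0.0292, 0.1673]
orientation: [-0.0, 0.658, 0.753, -0.0]
wrist_force: [-0.2, 0.3, -0.0]
width: 0.0364
grasp_force: 0.0
```

{"method": "send_rows", "body": {
  "moves": [
    [[-0.145,-0.02,0.01],[0,0,0]],
    [[-0.145,-0.02,0.02],[0,0,0]],
    [[-0.145,-0.02,0.03],[0,0,0]],
    [[0,0,0],[0,0,0]],
    [[0,0,0],[0,0,0]]
  ]
}}

```text
time_s: 26.45
tcp_pos: [0.4317, -0.0807, 0.152]
orientation: [-0.0, 0.66, 0.751, -0.0]
wrist_force: [0.2, 1.3, -0.5]
width: 0.0364
grasp_force: 0.0
```

{"method": "send_rows", "body": {
  "moves": [
    [[0,0,0],[0,0,0]],
    [[0,0,0],[0,0,0]]
  ]
}}

```text
time_s: 26.62
tcp_pos: [0.4321, -0.0774, 0.1523]
orientation: [-0.0, 0.658, 0.753, 0.0]
wrist_force: [-0.4, -0.4, -0.5]
width: 0.0366
grasp_force: 0.0
```

```bash
python3 - <<'E'
from h import *
plan(.4315,-.0784,.043,1.707)
E
```

```text
at [ 0.4321 -0.0774  0.1523] yaw 1.705 tilt 0.0008 w 0.0366 F [-0.4 -0.4 -0.5] d [-0.0006 -0.001  -0.1093] n 3 t 26.6167
[[-0.001, -0.001, 0.146], [0, 0, -0.0002]]
[[-0.001, -0.001, 0.146], [0, 0, -0.0002]]
[[-0.001, -0.001, 0.146], [0, 0, -0.0002]]
```

{"method": "send_rows", "body": {
  "moves": [
    [[0,0,0.12],[0,0,0]],
    [[0,0,0.12],[0,0,0]],
    [[0,0,0.12],[0,0,0]],
    [[0,0,0.07],[0,0,0]],
    [[0,0,0],[0,0,0]]
  ]
}}

```text
time_s: 27.03
tcp_pos: [0.4301, -0.0758, 0.0422]
orientation: [-0.003, 0.657, 0.754, -0.001]
wrist_force: [-0.6, -0.4, -0.5]
width: 0.0364
grasp_force: 0.0
```

{"method": "send_rows", "body": {
  "moves": [
    [[0,0,0],[0,0,0]],
    [[0,0,0],[0,0,0]],
    [[0,0,0],[0,0,0]],
    [[0,0,0],[0,0,0]],
    [[0,0,0],[0,0,0]]
  ],
  "jaw": -1,
  "newtons": 40
}}

```text
time_s: 27.45
tcp_pos: [0.4333, -0.0775, 0.0459]
orientation: [0.001, 0.658, 0.753, 0.001]
wrist_force: [-0.0, 5.6, 6.0]
width: 0.0085
grasp_force: 39.6
```

{"method": "send_rows", "body": {
  "moves": [
    [[0,0.02,0],[0,0,0]],
    [[0,0.04,0],[0,0,0]],
    [[0,0.05,0],[0,0,0]],
    [[0,0.05,0],[0,0,0]],
    [[0,0.05,0],[0,0,0]]
  ]
}}

```text
time_s: 27.87
tcp_pos: [0.4847, -0.0705, 0.0459]
orientation: [-0.0, 0.658, 0.753, 0.0]
wrist_force: [-2.5, 3.3, 6.0]
width: 0.0083
grasp_force: 39.8
```

{"method": "send_rows", "body": {
  "moves": [
    [[0,0.05,0],[0,0,0]],
    [[0,0.05,0],[0,0,0]],
    [[0,0.05,0],[0,0,0]],
    [[0,0.05,0],[0,0,0]],
    [[0,0.05,0],[0,0,0]]
  ]
}}

```text
time_s: 28.28
tcp_pos: [0.5467, -0.062, 0.0459]
orientation: [-0.0, 0.658, 0.753, 0.0]
wrist_force: [-2.7, 1.8, 4.8]
width: 0.0085
grasp_force: 39.7
```

{"method": "send_rows", "body": {
  "moves": [
    [[0,0.05,0],[0,0,0]],
    [[0,0.05,0],[0,0,0]],
    [[0,0.05,0],[0,0,0]],
    [[0,0.04,0],[0,0,0]],
    [[0,0.02,0],[0,0,0]]
  ]
}}

```text
time_s: 28.7
tcp_pos: [0.6001, -0.0548, 0.0459]
orientation: [0.0, 0.658, 0.753, 0.001]
wrist_force: [-5.5, 3.0, 8.1]
width: 0.0082
grasp_force: 40.5
```

{"method": "send_rows", "body": {
  "moves": [
    [[0,0.01,0],[0,0,0]],
    [[0,0.01,0],[0,0,0]],
    [[0,0,0],[0,0,0]]
  ]
}}

```text
time_s: 28.95
tcp_pos: [0.6, -0.0548, 0.0458]
orientation: [-0.003, 0.658, 0.753, -0.002]
wrist_force: [-11.1, 0.2, 15.4]
width: 0.0079
grasp_force: 41.0
```

```bash
python3 - <<'E'
from h import *
plan(.6001,-.0554,.043,1.707)
E
```

```text
at [ 0.6    -0.0548  0.0458] yaw 1.706 tilt 0.0069 w 0.0079 F [-11.1   0.2  15.4] d [ 0.0001 -0.0006 -0.0028] n 1 t 28.95
[[-0.003, 0.0, 0.011], [0, 0, -0.0002]]
```

{"method": "send_rows", "body": {
  "moves": [
    [[0,0,0],[0,0,0]],
    [[0,0,0],[0,0,0]],
    [[0,0,0],[0,0,0]],
    [[0,0,-0.05],[0,0,0]],
    [[0,0,-0.13],[0,0,0]]
  ],
  "jaw": -0.15
}}

```text
time_s: 29.37
tcp_pos: [0.6006, -0.0544, 0.0871]
orientation: [-0.003, 0.658, 0.753, -0.002]
wrist_force: [0.3, 0.4, 0.2]
width: 0.0365
grasp_force: 0.0
```

{"method": "send_rows", "body": {
  "moves": [
    [[0,0,-0.16],[0,0,0]],
    [[0,0,-0.16],[0,0,0]],
    [[0,0,-0.1],[0,0,0]],
    [[0,0,0],[0,0,0]],
    [[0,0,0],[0,0,0]]
  ]
}}

```text
time_s: 29.78
tcp_pos: [0.6053, -0.0553, 0.1978]
orientation: [0.002, 0.658, 0.753, 0.001]
wrist_force: [-0.8, 0.5, -0.5]
width: 0.0364
grasp_force: 0.0
```

```bash
python3 - <<'E'
from h import *
p=grab_frame("side")
print([(d['score'],world(p,d['centre'],.06)) for d in pinpoint('drawer_handle',p)[:2]],[(d['score'],world(p,d['centre'],.095)) for d in pinpoint('ring_tab',p)[:2]])
plan(.7035,-.0405,.19,-.565)
E
```

```text
[(0.57, array([ 0.60157661, -0.04711589,  0.06      ]))] [(0.73, array([ 6.58524541e-01, -3.44075217e-04,  9.50000000e-02]))]
at [ 0.6025 -0.0547  0.1937] yaw 1.705 tilt 0.0024 w 0.0359 F [ 0.8 -0.  -0.7] d [ 0.101   0.0142 -0.0037] n 19 t 29.9333
[[0.0, 0.021, 0.001], [0, 0, 0.038]]
[[0.003, 0.021, 0.001], [0, 0, 0.038]]
[[0.005, 0.021, 0.001], [0, 0, 0.038]]
[[0.008, 0.02, 0.001], [0, 0, 0.038]]
[[0.01, 0.019, 0.001], [0, 0, 0.038]]
[[0.012, 0.018, 0.001], [0, 0, 0.038]]
[[0.014, 0.016, 0.001], [0, 0, 0.038]]
[[0.016, 0.014, 0.001], [0, 0, 0.038]]
[[0.018, 0.012, 0.001], [0, 0, 0.038]]
[[0.019, 0.01, 0.001], [0, 0, 0.038]]
[[0.02, 0.008, 0.001], [0, 0, 0.038]]
[[0.021, 0.005, 0.001], [0, 0, 0.038]]
[[0.021, 0.003, 0.001], [0, 0, 0.038]]
[[0.021, 0.0, 0.001], [0, 0, 0.038]]
[[0.021, -0.002, 0.001], [0, 0, 0.038]]
[[0.021, -0.005, 0.001], [0, 0, 0.038]]
[[0.02, -0.007, 0.001], [0, 0, 0.038]]
[[0.019, -0.01, 0.001], [0, 0, 0.038]]
[[0.018, -0.012, 0.001], [0, 0, 0.038]]
```

{"method": "send_rows", "body": {
  "moves": [
    [[0,0.021,0],[0,0,0.038]],
    [[0.003,0.021,0],[0,0,0.038]],
    [[0.005,0.021,0],[0,0,0.038]],
    [[0.008,0.02,0],[0,0,0.038]],
    [[0.01,0.019,0],[0,0,0.038]]
  ],
  "jaw": 1
}}

```text
time_s: 30.35
tcp_pos: [0.629, -0.0508, 0.1927]
orientation: [-0.001, 0.852, 0.524, -0.001]
wrist_force: [-0.0, 1.0, -0.4]
width: 0.0854
grasp_force: 0.0
```

{"method": "send_rows", "body": {
  "moves": [
    [[0.012,0.018,0],[0,0,0.038]],
    [[0.014,0.016,0],[0,0,0.038]],
    [[0.016,0.014,0],[0,0,0.038]],
    [[0.018,0.012,0],[0,0,0.038]],
    [[0.019,0.01,0],[0,0,0.038]]
  ]
}}

```text
time_s: 30.77
tcp_pos: [0.6555, -0.0469, 0.1925]
orientation: [-0.001, 0.968, 0.25, -0.002]
wrist_force: [-0.3, -0.2, 0.4]
width: 0.0855
grasp_force: 0.0
```

{"method": "send_rows", "body": {
  "moves": [
    [[0.02,0.008,0],[0,0,0.038]],
    [[0.021,0.005,0],[0,0,0.038]],
    [[0.021,0.003,0],[0,0,0.038]],
    [[0.021,0,0],[0,0,0.038]],
    [[0.021,-0.002,0],[0,0,0.038]]
  ]
}}

```text
time_s: 31.18
tcp_pos: [0.6819, -0.0432, 0.1924]
orientation: [-0.0, 0.999, -0.046, -0.002]
wrist_force: [-0.5, 0.3, 1.0]
width: 0.085
grasp_force: 0.0
```

{"method": "send_rows", "body": {
  "moves": [
    [[0.021,-0.005,0],[0,0,0.038]],
    [[0.02,-0.007,0],[0,0,0.038]],
    [[0.019,-0.01,0],[0,0,0.038]],
    [[0.018,-0.012,0],[0,0,0.038]],
    [[0,0,0],[0,0,0]]
  ]
}}

```text
time_s: 31.6
tcp_pos: [0.7039, -0.04, 0.1925]
orientation: [0.0, 0.96, -0.28, -0.001]
wrist_force: [0.4, 0.3, -0.8]
width: 0.085
grasp_force: 0.0
```

{"method": "send_rows", "body": {
  "moves": [
    [[0,0,0.1],[0,0,0]],
    [[0,0,0.1],[0,0,0]],
    [[0,0,0],[0,0,0]],
    [[0,0,0],[0,0,0]],
    [[0,0,0],[0,0,0]]
  ]
}}

```text
time_s: 32.02
tcp_pos: [0.7041, -0.0404, 0.145]
orientation: [-0.0, 0.961, -0.277, -0.0]
wrist_force: [-0.1, -0.2, 0.1]
width: 0.0857
grasp_force: 0.0
```

```bash
python3 - <<'E'
from h import *
plan(.7035,-.0405,.092,-.565)
E
```

```text
at [ 0.7041 -0.0404  0.145 ] yaw -0.561 tilt 0.0005 w 0.0857 F [-0.1 -0.2  0.1] d [-0.0006 -0.0001 -0.053 ] n 2 t 32.0167
[[-0.001, 0.001, 0.106], [0, 0, 0.0006]]
[[-0.001, 0.001, 0.106], [0, 0, 0.0006]]
```

{"method": "send_rows", "body": {
  "moves": [
    [[0,0,0.08],[0,0,0]],
    [[0,0,0.08],[0,0,0]],
    [[0,0,0.052],[0,0,0]],
    [[0,0,0],[0,0,0]],
    [[0,0,0],[0,0,0]]
  ]
}}

```text
time_s: 32.43
tcp_pos: [0.7041, -0.0403, 0.0921]
orientation: [-0.0, 0.961, -0.278, -0.0]
wrist_force: [0.2, -0.7, 0.4]
width: 0.0858
grasp_force: 0.0
```

{"method": "send_rows", "body": {
  "moves": [
    [[0,0,0],[0,0,0]],
    [[0,0,0],[0,0,0]],
    [[0,0,0],[0,0,0]],
    [[0,0,0],[0,0,0]],
    [[0,0,0],[0,0,0]]
  ],
  "jaw": -1,
  "newtons": 40
}}

```text
time_s: 32.85
tcp_pos: [0.7057, -0.04, 0.0942]
orientation: [-0.001, 0.961, -0.278, 0.002]
wrist_force: [-0.8, 1.1, 5.2]
width: 0.0597
grasp_force: 42.7
```

{"method": "send_rows", "body": {
  "moves": [
    [[0,0,0],[0,0,-0.0375]],
    [[0,0,0],[0,0,-0.0375]],
    [[0,0,0],[0,0,-0.0375]],
    [[0,0,0],[0,0,-0.0375]],
    [[0,0,0],[0,0,-0.0375]]
  ]
}}

```text
time_s: 33.27
tcp_pos: [0.7056, -0.0402, 0.0941]
orientation: [-0.0, 1.0, 0.016, 0.002]
wrist_force: [-0.5, 0.2, 6.6]
width: 0.0593
grasp_force: 42.7
```

{"method": "send_rows", "body": {
  "moves": [
    [[0,0,0],[0,0,-0.0375]],
    [[0,0,0],[0,0,-0.0375]],
    [[0,0,0],[0,0,-0.0375]],
    [[0,0,0],[0,0,-0.0375]],
    [[0,0,0],[0,0,-0.0375]]
  ]
}}

```text
time_s: 33.68
tcp_pos: [0.7056, -0.0405, 0.0942]
orientation: [0.001, 0.952, 0.305, 0.002]
wrist_force: [-0.0, 0.6, 6.7]
width: 0.0596
grasp_force: 42.7
```

{"method": "send_rows", "body": {
  "moves": [
    [[0,0,0],[0,0,-0.0375]],
    [[0,0,0],[0,0,-0.0375]],
    [[0,0,0],[0,0,0]],
    [[0,0,0],[0,0,0]],
    [[0,0,0],[0,0,0]]
  ]
}}

```text
time_s: 34.1
tcp_pos: [0.7057, -0.0405, 0.0941]
orientation: [0.001, 0.911, 0.413, 0.002]
wrist_force: [0.1, -0.4, 5.8]
width: 0.0596
grasp_force: 42.6
```

```bash
python3 - <<'E'
from h import *
plan(.7035,-.0405,.19,.85)
E
```

```text
at [ 0.7057 -0.0405  0.0941] yaw 0.851 tilt 0.0036 w 0.0596 F [ 0.1 -0.4  5.8] d [-0.0022  0.      0.0959] n 3 t 34.1
[[-0.002, -0.002, -0.128], [0, 0, 0.0001]]
[[-0.002, -0.002, -0.128], [0, 0, 0.0001]]
[[-0.002, -0.002, -0.128], [0, 0, 0.0001]]
```

{"method": "send_rows", "body": {
  "moves": [
    [[0,0,0],[0,0,0]],
    [[0,0,0],[0,0,0]],
    [[0,0,0],[0,0,0]],
    [[0,0,0],[0,0,0]],
    [[0,0,-0.05],[0,0,0]]
  ],
  "jaw": 1
}}

```text
time_s: 34.52
tcp_pos: [0.702, -0.04, 0.102]
orientation: [-0.001, 0.911, 0.413, -0.002]
wrist_force: [-0.6, -0.6, -1.0]
width: 0.0858
grasp_force: 0.0
```

{"method": "send_rows", "body": {
  "moves": [
    [[0,0,-0.15],[0,0,0]],
    [[0,0,-0.15],[0,0,0]],
    [[0,0,-0.1],[0,0,0]],
    [[0,-0.15,0],[0,0,0]],
    [[0,-0.15,0],[0,0,0]]
  ]
}}

```text
time_s: 34.93
tcp_pos: [0.6504, 0.0083, 0.208]
orientation: [0.002, 0.911, 0.412, 0.003]
wrist_force: [-0.5, 0.6, -0.6]
width: 0.0853
grasp_force: 0.0
```

{"method": "send_rows", "body": {
  "moves": [
    [[0.01,-0.15,0],[0,0,0]],
    [[0.01,-0.15,0],[0,0,0]],
    [[0.01,-0.15,0],[0,0,0]],
    [[0.01,-0.15,0],[0,0,0]],
    [[0.01,-0.15,0],[0,0,0]]
  ]
}}

```text
time_s: 35.35
tcp_pos: [0.5137, 0.1432, 0.2053]
orientation: [0.0, 0.911, 0.413, 0.001]
wrist_force: [0.6, 0.7, 0.3]
width: 0.0853
grasp_force: 0.0
```

{"method": "send_rows", "body": {
  "moves": [
    [[0.01,-0.15,0],[0,0,0]],
    [[0.01,-0.15,0],[0,0,0]],
    [[0,0,0],[0,0,0]],
    [[0,0,0],[0,0,0]],
    [[0,0,0],[0,0,0]]
  ]
}}

```text
time_s: 35.77
tcp_pos: [0.4628, 0.1955, 0.2052]
orientation: [0.0, 0.911, 0.413, 0.001]
wrist_force: [0.1, -0.4, -0.1]
width: 0.0856
grasp_force: 0.0
```

```bash
python3 - <<'E'
from h import *
p=grab_frame("top"); save(p,"t9.png",(280,140,360,220),7)
print([(d['score'],world(p,d['centre'],.06)) for d in pinpoint('drawer_handle',p)[:1]],[(d['score'],world(p,d['centre'],.095)) for d in pinpoint('ring_tab',p)[:2]])
E
```

```text
[(0.87, array([ 0.60652742, -0.05608866,  0.06      ]))] [(0.79, array([ 0.67079463, -0.0810691 ,  0.095     ]))]
```

View pics/t9.png

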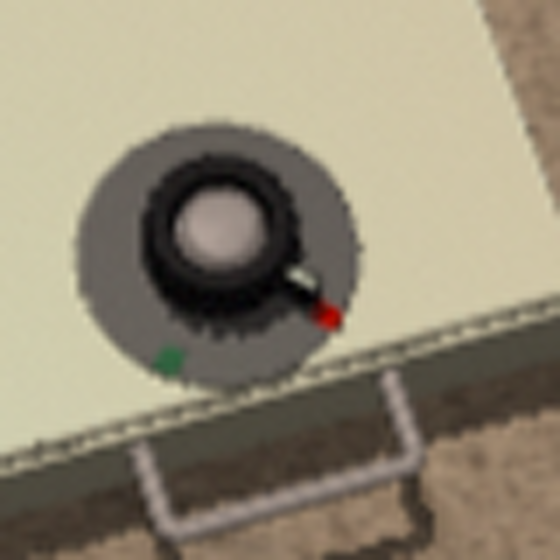

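The tab's white line runs from (290,268) to (315,283), toward the red mark at (327,316). I'll compute its angle before handing in.

```bash
python3 - <<'E'
from h import *
p=grab_frame("top")
P=lambda x,y,z: world(p,((y/7+140-.4),(x/7+280-.4)),z)[:2]
a=np.array([.7035,-.0405])
for n,q in (('l1',P(292,270,.104)),('l2',P(313,285,.104)),('g',P(170,360,.084)),('r',P(327,316,.084))):
  d=q-a; print(n,q,np.arctan2(d[1],d[0])%(2*np.pi)-np.pi-.136+.7)
# brightest low-sat pixels (white line)
f=p["frame"].astype(int)
for r in range(174,190):
  for c in range(300,330):
    w=world(p,(r,c),.104)[:2]; d=np.hypot(*(w-a))
    if .033<d<.052 and f[r,c].min()>105: print(r,c,f[r,c],round(d,3),round(np.arctan2(*(w-a)[::-1])%(2*np.pi)-np.pi-.136+.7,3))
T=cloud(p,np.ones(p["z_map"].shape,bool)); c,s=np.cos(.136),np.sin(.136); d=T[:,:2]-[.7507,-.0348]
k=np.c_[d[:,0]*c+d[:,1]*s,-d[:,0]*s+d[:,1]*c,T[:,2]]
b=(k[:,2]>.05)&(k[:,2]<.072)&(k[:,0]<-.135)&(k[:,0]>-.19)&(abs(k[:,1])<.045); print("bar x",b.sum(),np.median(k[b],0))
E
```

```text
l1 [ 0.68508075 -0.06689708] 1.5255646884545424
l2 [ 0.67710695 -0.07426874] 1.471386983061219
g [ 0.66131668 -0.01207507] -0.028954287825213254
r [ 0.67005943 -0.08028542] 1.435829864542555
179 322 [168 169 150] 0.035 1.483
179 323 [142 140 125] 0.038 1.519
180 323 [124 123 109] 0.039 1.447
180 324 [141 141 124] 0.042 1.482
bar x 103 [-0.15324963  0.00073718  0.06415818]
```

```bash
python3 -c "
from plant import job_done
print(job_done())"
```

```text
the job is handed in; nothing more can be done
None
```

I handed the job in with one mandarin in the orange bay, one lemon in the yellow bay, the drawer shut to within about 1 mm, and the ring at about 1.41–1.45 rad (locked mark 1.4, allowed 1.27–1.53). The hand-in call returned no verdict.

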